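# Pack the kit tray for a power board

## Task

Pack the black kit tray for the next power board: stand the big capacitor in the round pocket, put the square transformer block in the square pocket, the long finned heat sink in the oblong pocket, and the big copper-wound ring core flat over the post. Each part must be upright as it stood, fully down in its place and released; leave the small capacitor and the small ring core where they are.

Things in the scene. Friction and masses are not known exactly. Their poses are not given: they have to be found in the camera images.
- cap_center (a point): Centre, half-way up, of the big capacitor: an upright black cylinder with an aluminium disc on top, diameter 35 mm, 45 mm tall, z up; about 60 g. Goes in the round pocket.
- xfmr_center (a point): Centre, half-way up, of the potted transformer: a plain light-grey block 36 x 36 mm, 32 mm tall, x and y along its sides, z up; about 120 g. Goes in the square pocket.
- sink_center (a point): Centre, half-way up, of the aluminium heat sink: 30 mm wide (x), 64 mm long (y), 30 mm tall (z up), five upright fins running along y, the outer two flush with the long sides, which are where to grip it; about 80 g. Goes in the oblong pocket.
- core_center (a point): Centre, half-way up, of the big ring core: a dark ring with copper turns lying flat, outer diameter 48 mm, hole 28 mm, 20 mm tall, z up; about 90 g. Goes over the post.
- cap_small_center (a point): Centre of the small capacitor, a look-alike to be left alone: diameter 25 mm, 32 mm tall, otherwise like the big one.
- core_small_center (a point): Centre of the small ring core, a look-alike to be left alone: outer diameter 32 mm, hole 16 mm, 14 mm tall, otherwise like the big one.
- nest_round_seat (a point): One of four grey nest blocks (72 x 92 mm, x by y, tops 15 mm above the table) with dark pocket floors, fixed two by two in a black tray, centres 76 mm apart along x and 96 mm along y; rim 14 mm high; corners vary. Point: centre of the floor of its round pocket: diameter 53 mm, 8 mm deep, floor 7 mm above the table. Axes along the block's sides, z up.
- nest_square_seat (a point): One of four grey nest blocks (72 x 92 mm, x by y, tops 15 mm above the table) with dark pocket floors, fixed two by two in a black tray, centres 76 mm apart along x and 96 mm along y; rim 14 mm high; corners vary. Point: centre of the floor of its square pocket: 53 x 53 mm, sides along x and y, 8 mm deep, floor 7 mm above the table. Axes along the block's sides, z up.
- nest_long_seat (a point): One of four grey nest blocks (72 x 92 mm, x by y, tops 15 mm above the table) with dark pocket floors, fixed two by two in a black tray, centres 76 mm apart along x and 96 mm along y; rim 14 mm high; corners vary. Point: centre of the floor of its oblong pocket: 47 mm along x, 81 mm along y, 8 mm deep, floor 7 mm above the table. Axes along the block's sides, z up.
- nest_post_seat (a point): One of four grey nest blocks (72 x 92 mm, x by y, tops 15 mm above the table) with dark pocket floors, fixed two by two in a black tray, centres 76 mm apart along x and 96 mm along y; rim 14 mm high; corners vary. Solid, with an upright dark steel post, diameter 12 mm, 24 mm tall, in its middle. Point: foot of the post, on the block's top, where the ring is to lie. Axes along the block's sides, z up.
Mind the look-alikes: they are no part of the job. Leave any blue or pink look-alike of the part that bears core_center alone.

How it is judged:
By the outcome, as a careful person would: the job done as asked, in the order asked, and still so for the second after the job is handed in, with the robot touching nothing.
It also fails if it takes over 120 s, if anything falls off the work surface, if the arm or the gripper's body presses on something with over 40 N, if the wrist force passes 120 N, or if a joint passes its speed limit or range.

## Robot

A 6-joint arm with a two-finger parallel gripper is mounted at the origin on the work surface. World frame = base frame: x ahead of the robot, y to its left, z up, the work surface at z = 0. Lengths are in m, angles in rad, forces in N, time in s.
With the tool pointing down it reaches from about 0.35 to 0.975 m from the base axis. Payload 4.9 kg.
Tool frame: the origin (TCP) lies at the very end of the fingers, on their centre line; the grasp point (between the pads) lies 19 mm behind it; z points along the fingers, y is the line along which they close (so a half turn about z gives the same grasp; the last joint's range is limited). The gripper opens to 85 mm and grips with 20 to 120 N. Pads are 22 mm wide; open, the fingers measure 114 mm over their backs; the gripper's body (76 mm by 85 mm) begins 54 mm behind the grasp point. The pads swing forward as they close: fully open they stand 13 mm farther back than shut.
Start: joints at [1.071, 0.053, 1.613, -0, 1.476, -0.119], TCP at [0.232, 0.58, 0.231] pointing down, gripper open.
Joint ranges: [-3.01, 3.01], [-1.01, 2.22], [0.06, 2.58], [-1.02, 4.17], [0.09, 2.62], [-3.14, 3.14]. Speed limits (rad/s): [2.57, 2.57, 3.14, 3.14, 3.14, 3.14].

## Interface

Orientations are given as a unit quaternion [w, x, y, z].
In Python, from plant import state, optics, ticket, nets gives the robot as it stands. The module is installed in compiled form; this text tells all that it offers.
- The arm moves only by the shell command python3 -m inch 'ROWS' [OPENING]. ROWS is JSON, a list of rows, each an object of numbers: "dx", "dy", "dz": the shift along the tool's x, y, z as a fraction of full scale; "rx", "ry", "rz": the turn, a rotation vector about the tool's x, y, z as a fraction of full scale. In form: [{"dx": .., "dy": .., "dz": .., "rx": .., "ry": .., "rz": ..}, ...]. A call has 1 to 5 rows; each row is the pose to reach, as a shift and turn from the pose commanded when the call began, along the tool's axes at that moment; what a row does not reach only later rows make up. Full scale, the value 1, is 0.8 m for a shift and 1.5 rad for a turn. A row lasts 1/10 s, in which the tool goes at most 50 mm and 8.59 degrees, less where a joint would pass 70% of its speed; a pose out of reach is approached as far as the arm can. A call with a number of a shift or a turn outside -1 to 1 is refused whole. A call with a gripper value outside its range is refused whole. OPENING is the opening, from -1 (shut) to 1 (fully open), set as the call begins (- or left out, the last holds). The fingers move at their own pace and stop on an object; the grip force is fixed at half the most. Time passes only in rows, so rows that repeat a pose let the fingers close. It gives the time, the measured TCP pose, the force, the opening and the grip force at its end, in the units of the state.
- state(): the state, without advancing time (a new reading comes with each control period).
- optics.grab_frame(name): name is "scene" or "top"; returns the picture (400x640x3 uint8, red, green, blue); there is no depth.
- optics.camera_info(name): a dict with "fx", "fy", "cx", "cy" (pixels), "R" (3x3) and "t" (3): a world point X has camera coordinates R X + t. Camera axes: x right, y down, z forward; pixel columns grow to the right and rows downward; lengths in m; the calibration is good to about 2 mm. A picture is of the moment at which its call begins. camera_info takes no time and is no camera call.
- ticket.job_done(): hands the job in; it is judged then, once.
Trained networks look in the newest picture that a camera, given by its name, has taken for a name from the list of things; names that differ only in an ending like _2 or _b are one class to them, and where a whole thing is asked for, a point or a joint stands for the part that bears it (a point fixed in the world has none). Each returns a list of dicts, best first, with "confidence" (0 to 1); they miss things now and then, are a little off and sometimes report something else, mostly with a low value. They report only what shows in the picture. A call takes as long as a camera call. They do not tell look-alikes from the thing itself.
- nets.boxes_of(camera, name): "bbox" ([centre column, centre row, width, height] in pixels, round what is visible of it).
- nets.outline_of(camera, name): "pixels" (400x640 bool, what is visible of it) and "bbox" ([centre column, centre row, width, height] in pixels, round what is visible of it).
The state is a dict: "time": time; "joint_pos": joint angles; "joint_vel": joint speeds; "joint_efforts": joint torques, N m; "tool_pos": TCP position; "tool_rot": TCP orientation; "contact_force": force on the tool from outside, world axes, zero at the start; "ft_torque": the same for the moment, N m; "gripper_width": opening from 0.0 (shut) to 1.0 (fully open); "grasp_force": force on a finger pad.
Only numpy, scipy, OpenCV 4.12 (cv2) and the standard library are available. Lean on these libraries where they do the work, as an engineer would, in place of code of your own. Each camera call takes 0.05 s, during which the arm holds its last target. There are 200 camera calls.

## Working session

There is one attempt and no reset: what is moved stays moved. The work goes in short steps, Python scripts to look and compute and a shell command to move; the robot and the scene stay as the last step left them, time stands still between calls to the robot, and variables do not carry over. Pictures are saved under pics/ and viewed, at most 14 in all, crops included, and the job is handed in when it is done.

```bash
mkdir -p pics; python3 - <<'E'
from plant import state,optics,nets
import cv2,numpy as np
s=state();print(s['time'],s['tool_pos'],s['tool_rot'],s['gripper_width'])
for c in('scene','top'):
    im=optics.grab_frame(c);cv2.imwrite(f'pics/{c}0.png',im[:,:,::-1])
    i=optics.camera_info(c);print(c,{k:np.round(v,4).tolist() for k,v in i.items()})
for n in 'cap_center xfmr_center sink_center core_center nest_round_seat'.split():
    print(n,[(np.round(d['bbox'],1).tolist(),round(d['confidence'],2)) for d in nets.boxes_of('top',n)])
E
```

```text
0.0 [0.23198366 0.57967841 0.23004813] [-3.15308410e-04  1.89260790e-01  9.81926311e-01 -9.86314089e-04] 1.0002731276009689
scene {'fx': 368.8695, 'fy': 368.8695, 'cx': 324.5822, 'cy': 197.0522, 'R': [[0.8958, 0.4441, -0.0176], [0.3281, -0.6876, -0.6478], [-0.2998, 0.5745, -0.7616]], 't': [-0.4947, -0.1619, 0.9949]}
top {'fx': 403.5638, 'fy': 403.5638, 'cx': 323.0095, 'cy': 199.3153, 'R': [[-0.0194, -0.9996, -0.0207], [-0.9916, 0.0219, -0.1276], [0.128, 0.0181, -0.9916]], 't': [0.0218, 0.5465, 0.8309]}
cap_center [([344.4, 175.3, 16.9, 20.4], 0.63)]
xfmr_center [([467.4, 245.0, 26.9, 22.6], 0.66)]
sink_center [([190.8, 211.7, 46.7, 34.7], 0.47)]
core_center [([425.1, 141.1, 21.2, 23.6], 0.84), ([373.7, 136.4, 20.6, 20.9], 0.69), ([399.6, 174.3, 22.1, 26.3], 0.68), ([477.9, 134.6, 24.5, 19.3], 0.61)]
nest_round_seat [([234.4, 213.4, 43.9, 30.2], 0.58)]
```

View pics/top0.png

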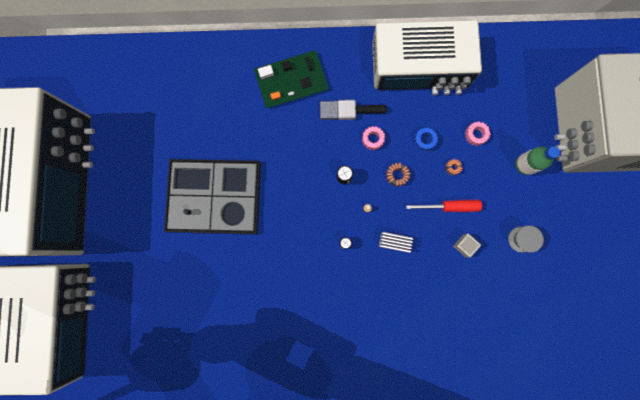

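View pics/scene0.png

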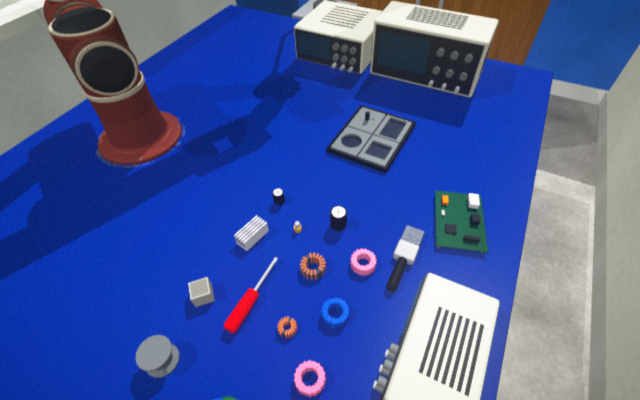

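The top view shows these parts:
- **Capacitors:** big at (345,174), small at (346,243).
- **Copper rings:** big at (399,174), small at (454,167). The pink rings at (373,138) and (478,133) and the blue ring at (427,139) are decoys.
- **Sink and transformer:** sink at (397,242), transformer at (468,245).
- **Tray pockets:** oblong (192,179), square (236,180), post (190,211), round (233,213).

I'll confirm with an enlarged crop and get outlines.

```bash
cat > h.py <<'E'
import numpy as np,cv2
from scipy.optimize import minimize
from plant import state,optics,nets
def ray(c,uv,z):
    i=optics.camera_info(c);R,t=np.array(i['R']),np.array(i['t'])
    C=-R.T@t;d=R.T@np.array([(uv[0]-i['cx'])/i['fx'],(uv[1]-i['cy'])/i['fy'],1])
    return C+d*(z-C[2])/d[2]
def proj(c,X):
    i=optics.camera_info(c);p=np.asarray(X)@np.array(i['R']).T+np.array(i['t'])
    return np.c_[p[:,0]/p[:,2]*i['fx']+i['cx'],p[:,1]/p[:,2]*i['fy']+i['cy']]
def hullmask(c,shape,x,y,a,z0=0.):
    k,dx,dy,h=shape
    if k=='c':
        th=np.linspace(0,6.283,40);P=np.c_[np.cos(th),np.sin(th)]*dx/2
    else:P=np.array([[1,1],[1,-1],[-1,-1],[-1,1]])*[dx/2,dy/2]
    r=np.array([[np.cos(a),-np.sin(a)],[np.sin(a),np.cos(a)]]);P=P@r.T+[x,y]
    X=np.r_[np.c_[P,np.full(len(P),z0)],np.c_[P,np.full(len(P),z0+h)]]
    H=cv2.convexHull((proj(c,X)).astype(np.float32))
    m=np.zeros((400,640),np.uint8);cv2.fillConvexPoly(m,np.round(H*16).astype(np.int32),255,cv2.LINE_AA,4);return m/255.
def fit(c,mask,shape,p0,z0=0.):
    m=mask.astype(float)
    f=lambda p:np.abs(hullmask(c,shape,p[0],p[1],p[2],z0)-m).sum()/m.sum()
    best=None
    for a in ([p0[2]] if shape[0]=='c' else p0[2]+np.arange(-.6,.7,.3)):
        r=minimize(f,[p0[0],p0[1],a],method='Nelder-Mead',options=dict(initial_simplex=np.array([p0[0],p0[1],a])+np.array([[0,0,0],[.01,0,0],[0,.01,0],[0,0,.2]]),xatol=1e-4,fatol=1e-4))
        if best is None or r.fun<best.fun:best=r
    return best.x,best.fun
SH=dict(cap=('c',.035,.035,.045),xfmr=('b',.036,.036,.032),sink=('b',.030,.064,.030),core=('c',.048,.048,.020))
E
python3 - <<'E'
from h import *
a=optics.grab_frame('top');
crop=cv2.resize(a[120:265,150:500],None,fx=2.28,fy=2.28,interpolation=cv2.INTER_CUBIC)
cv2.imwrite('pics/crop1.png',crop[:,:,::-1])
b=optics.grab_frame('scene')
for cam in('top','scene'):
  for n in SH:
    o=nets.outline_of(cam,n+'_center')
    for d in o:
        u,v=d['bbox'][:2];h=SH[n][3]
        p=ray(cam,(u,v),h/2)
        x,e=fit(cam,d['pixels'],SH[n],[p[0],p[1],0.])
        print(cam,n,round(d['confidence'],2),np.round(d['bbox'],0),np.round(p,3),np.round(x,4),round(e,2))
E
```

```text
top cap 0.52 [344. 175.  18.  20.] [ 0.601 -0.037  0.022] [ 0.6013 -0.0363  0.0513] 0.3
top xfmr 0.57 [468. 246.  25.  26.] [ 0.442 -0.299  0.016] [ 0.4429 -0.2958  0.7303] 0.23
top sink 0.61 [396. 243.  30.  19.] [ 0.452 -0.145  0.015] [ 0.452  -0.1441 -0.2011] 0.14
top core 0.83 [375. 137.  18.  23.] [ 0.689 -0.108  0.01 ] [ 0.6865 -0.1052  0.0446] 0.73
top core 0.76 [397. 175.  23.  28.] [ 0.6   -0.154  0.01 ] [ 0.6018 -0.1555  0.2117] 0.43
top core 0.72 [427. 139.  24.  25.] [ 0.682 -0.226  0.01 ] [ 0.681  -0.2222  0.1187] 0.47
top core 0.33 [454. 166.  17.  20.] [ 0.619 -0.28   0.01 ] [ 0.6178 -0.2746  0.112 ] 1.2
scene cap 0.72 [340. 219.  11.  26.] [ 0.606 -0.034  0.022] [ 0.6009 -0.0346  0.0175] 0.23
scene cap 0.55 [200. 291.  21.  29.] [ 0.445 -0.295  0.022] [ 0.4472 -0.296   0.0966] 0.21
scene xfmr 0.89 [200. 292.  22.  29.] [ 0.443 -0.295  0.016] [ 0.4433 -0.2937 -0.6442] 0.13
scene sink 0.94 [251. 233.  32.  33.] [ 0.453 -0.142  0.015] [ 0.4526 -0.1421 -0.1549] 0.1
scene core 0.75 [363. 264.  24.  29.] [ 0.689 -0.107  0.01 ] [ 0.6867 -0.1024  0.1341] 0.22
scene core 0.68 [334. 311.  25.  29.] [ 0.679 -0.216  0.01 ] [ 0.6809 -0.2186  0.1257] 0.29
scene core 0.61 [309. 378.  31.  34.] [ 0.69  -0.335  0.01 ] [ 0.6912 -0.3347  0.1689] 0.4
scene core 0.57 [313. 267.  26.  29.] [ 0.604 -0.156  0.01 ] [ 0.6023 -0.1536  0.2365] 0.17
```

View pics/crop1.png

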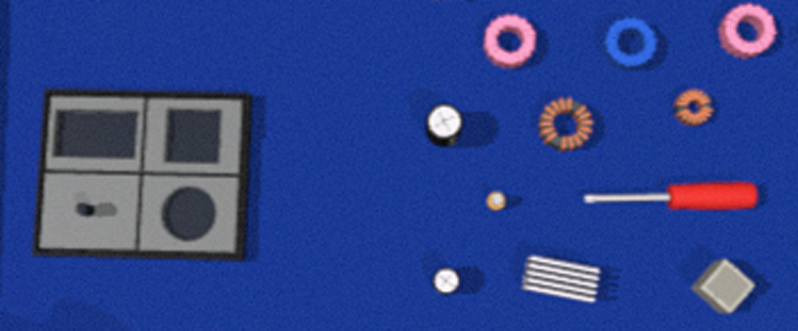

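The crop confirms the targets, in crop pixels:
- Big capacitor at (444,122), larger than the small one at (446,280).
- Big copper ring at (566,124), larger than the small copper one at (693,106). The pink and blue rings are decoys.
- Sink at (562,280).
- Transformer block at (724,287), turned about 45°.

Next I'll refine with colour masks and measure the tray.

```bash
cat >> h.py <<'E'
def fg(im,p,c,r=30,fillh=True):
    """non-blue blob near the pixel of world point p"""
    h=cv2.cvtColor(im,cv2.COLOR_RGB2HSV).astype(int)
    f=im.astype(int);nb=((f[...,2]-f[...,0]<25)|(h[...,1]<110)).astype(np.uint8)
    u,v=np.round(proj(c,[p])[0]).astype(int)
    w=np.zeros_like(nb);cv2.circle(w,(int(u),int(v)),r,1,-1);nb*=w
    n,l,s,ce=cv2.connectedComponentsWithStats(nb,connectivity=8)
    k=1+np.argmax(s[1:,4]);m=(l==k).astype(np.uint8)
    cs,_=cv2.findContours(m,cv2.RETR_EXTERNAL,cv2.CHAIN_APPROX_NONE)
    o=np.zeros_like(m);cv2.drawContours(o,cs,-1,1,-1);return o
E
python3 - <<'E'
from h import *
ims={c:optics.grab_frame(c) for c in('top','scene')}
G=dict(cap=(.601,-.036,.02,0),xfmr=(.443,-.295,.016,.75),sink=(.452,-.143,.015,-.17),core=(.602,-.155,.01,0))
dbg=ims['top'].copy();dbs=ims['scene'].copy()
for n,g in G.items():
  for c in ims:
    m=fg(ims[c],g[:3],c,26)
    x,e=fit(c,m,SH[n],[g[0],g[1],g[3]]);print(n,c,m.sum(),np.round(x,4),round(e,3))
# tray grey
for c in ims:
    im=ims[c].astype(int);gm=((im.max(2)-im.min(2)<30)&(im.min(2)>75)).astype(np.uint8)
    w=np.zeros_like(gm)
    if c=='top': w[150:240,160:265]=1
    else: w[100:172,322:420]=1
    gm*=w;gm=cv2.morphologyEx(gm,cv2.MORPH_OPEN,np.ones((2,2)))
    H=cv2.convexHull(cv2.findNonZero(gm)).astype(np.float32)
    P=np.array([ray(c,q[0],.015)[:2] for q in H],np.float32)
    r=cv2.minAreaRect((P*1000));print(c,'tray',r)
E
```

```text
cap top 232 [ 0.6013 -0.0366  0.0422] 0.271
cap scene 165 [ 0.5887 -0.0052 -0.3362] 1.527
xfmr top 417 [ 0.4432 -0.2956  0.7704] 0.09
xfmr scene 576 [ 0.443  -0.2931  0.9235] 0.123
sink top 519 [ 0.4537 -0.1434 -0.2296] 0.06
sink scene 675 [ 0.4523 -0.1408 -0.1822] 0.077
core top 427 [ 0.6029 -0.1555  0.1009] 0.093
core scene 544 [ 0.6018 -0.1521 -0.0156] 0.111
top tray ((561.2406616210938, 254.71572875976562), (190.13121032714844, 149.50425720214844), 87.46418762207031)
scene tray ((566.9388427734375, 256.64306640625), (192.93531799316406, 150.2467803955078), 87.4992446899414)
```

```bash
cat > go.py <<'E'
import sys
from h import *
from scipy.spatial.transform import Rotation as Ro
def go(x,y,z,head=None):
    s=state();q=s['tool_rot'];R=Ro.from_quat([q[1],q[2],q[3],q[0]])
    d=R.inv().apply(np.array([x,y,z])-s['tool_pos'])
    Y=R.apply([0,1,0]);h=np.degrees(np.arctan2(Y[1],Y[0]))
    hd=h if head is None else head
    t=np.radians(hd);yy=np.array([np.cos(t),np.sin(t),0]);zz=np.array([0,0,-1.]);T=Ro.from_matrix(np.c_[np.cross(yy,zz),yy,zz])
    rv=(R.inv()*T).as_rotvec()
    print('t%.1f'%s['time'],'pos',np.round(s['tool_pos'],4),'head %.1f'%h,'F',np.round(s['contact_force'],1),'w %.3f g %.1f'%(s['gripper_width'],s['grasp_force']))
    print(' to',(x,y,z,head),'d',np.round(d/.8,4),'r',np.round(rv/1.5,3),'mm %.0f deg %.0f'%(1000*np.linalg.norm(d),np.degrees(np.linalg.norm(rv))))
a=sys.argv[1:]
for w in a: go(*[float(v) for v in w.split(',')])
E
python3 go.py .601,-.036,.13 .601,-.036,.011
```

```text
t0.9 pos [0.2323 0.5802 0.2313] head 68.2 F [-0.  -0.5 -0.5] w 1.004 g 0.0
 to (0.601, -0.036, 0.13, None) d [-0.7141 -0.5438  0.1267] r [-0.  0.  0.] mm 725 deg 0
t0.9 pos [0.2323 0.5802 0.2313] head 68.2 F [-0.  -0.5 -0.5] w 1.004 g 0.0
 to (0.601, -0.036, 0.011, None) d [-0.7141 -0.5438  0.2754] r [-0.  0.  0.] mm 751 deg 0
```

```bash
R='x'; python3 -m inch '[{"dx":-0.714,"dy":-0.544,"dz":0.127},{"dx":-0.714,"dy":-0.544,"dz":0.127},{"dx":-0.714,"dy":-0.544,"dz":0.127},{"dx":-0.714,"dy":-0.544,"dz":0.127},{"dx":-0.714,"dy":-0.544,"dz":0.127}]' 1; python3 go.py .601,-.036,.13,68
```

```text
t0.9 pos [0.2323 0.5802 0.2313] head 68.2 F [-0.  -0.5 -0.5] w 1.004 g 0.0
 to (0.601, -0.036, 0.13, 68.0) d [-0.7141 -0.5438  0.1267] r [-0.     0.     0.002] mm 725 deg 0validation failed for argument at $[0]...
```

```bash
python3 -m inch '[{"dx":-0.714,"dy":-0.544,"dz":0.127,"rx":0,"ry":0,"rz":0},{"dx":-0.714,"dy":-0.544,"dz":0.127,"rx":0,"ry":0,"rz":0},{"dx":-0.714,"dy":-0.544,"dz":0.127,"rx":0,"ry":0,"rz":0},{"dx":-0.714,"dy":-0.544,"dz":0.127,"rx":0,"ry":0,"rz":0},{"dx":-0.714,"dy":-0.544,"dz":0.127,"rx":0,"ry":0,"rz":0}]' 1; python3 go.py .601,-.036,.13,68
```

```text
time: 1.45
tool_pos: [0.36, 0.3661, 0.1962]
tool_rot: [0.0, 0.189, 0.982, 0.0]
contact_force: [0.7, 0.7, -0.9]
gripper_width: 1.002
grasp_force: 0.0
t1.4 pos [0.36   0.3661 0.1962] head 68.2 F [ 0.7  0.7 -0.9] w 1.002 g 0.0
 to (0.601, -0.036, 0.13, 68.0) d [-0.4663 -0.355   0.0828] r [0.    0.    0.003] mm 474 deg 0
```

```bash
python3 -m inch '[{"dx":-0.466,"dy":-0.355,"dz":0.083,"rx":0,"ry":0,"rz":0},{"dx":-0.466,"dy":-0.355,"dz":0.083,"rx":0,"ry":0,"rz":0},{"dx":-0.466,"dy":-0.355,"dz":0.083,"rx":0,"ry":0,"rz":0},{"dx":-0.466,"dy":-0.355,"dz":0.083,"rx":0,"ry":0,"rz":0},{"dx":-0.466,"dy":-0.355,"dz":0.083,"rx":0,"ry":0,"rz":0}]' 1; python3 go.py .601,-.036,.11 .601,-.036,.011
```

```text
time: 1.95
tool_pos: [0.4872, 0.1534, 0.1613]
tool_rot: [0.0, 0.189, 0.982, 0.0]
contact_force: [1.6, 0.4, 1.0]
gripper_width: 0.998
grasp_force: 0.0
t1.9 pos [0.4872 0.1534 0.1613] head 68.2 F [1.6 0.4 1. ] w 0.998 g 0.0
 to (0.601, -0.036, 0.11, None) d [-0.2201 -0.167   0.0642] r [ 0.     0.001 -0.   ] mm 227 deg 0
t1.9 pos [0.4872 0.1534 0.1613] head 68.2 F [1.6 0.4 1. ] w 0.998 g 0.0
 to (0.601, -0.036, 0.011, None) d [-0.2199 -0.1671  0.188 ] r [ 0.     0.001 -0.   ] mm 267 deg 0
```

```bash
python3 -m inch '[{"dx":-0.22,"dy":-0.167,"dz":0.064,"rx":0,"ry":0,"rz":0},{"dx":-0.22,"dy":-0.167,"dz":0.064,"rx":0,"ry":0,"rz":0},{"dx":-0.22,"dy":-0.167,"dz":0.064,"rx":0,"ry":0,"rz":0},{"dx":-0.22,"dy":-0.167,"dz":0.064,"rx":0,"ry":0,"rz":0},{"dx":-0.22,"dy":-0.167,"dz":0.064,"rx":0,"ry":0,"rz":0}]' 1; python3 go.py .601,-.036,.011; python3 -m inch '[{"dx":0,"dy":0,"dz":0.05,"rx":0,"ry":0,"rz":0},{"dx":0,"dy":0,"dz":0.09,"rx":0,"ry":0,"rz":0},{"dx":0,"dy":0,"dz":0.124,"rx":0,"ry":0,"rz":0},{"dx":0,"dy":0,"dz":0.124,"rx":0,"ry":0,"rz":0}]' 1; python3 go.py .601,-.036,.011
```

```text
time: 2.45
tool_pos: [0.6011, -0.0374, 0.1091]
tool_rot: [-0.0, 0.191, 0.982, -0.0]
contact_force: [-0.0, 1.3, -0.7]
gripper_width: 0.998
grasp_force: 0.0
t2.5 pos [ 0.6011 -0.0374  0.1091] head 68.0 F [-0.   1.3 -0.7] w 0.998 g 0.0
 to (0.601, -0.036, 0.011, None) d [0.0007 0.0017 0.1226] r [-0. -0. -0.] mm 98 deg 0
time: 2.85
tool_pos: [0.5962, -0.0336, 0.0059]
tool_rot: [-0.005, 0.189, 0.982, -0.0]
contact_force: [-1.1, -0.6, -0.3]
gripper_width: 0.999
grasp_force: 0.0
t2.9 pos [ 0.5962 -0.0336  0.0059] head 68.2 F [-1.1 -0.6 -0.3] w 0.999 g 0.0
 to (0.601, -0.036, 0.011, None) d [-0.0067 -0.0005 -0.0064] r [-0.001 -0.006 -0.   ] mm 7 deg 1
```

```bash
python3 - <<'E'
from h import *
b=optics.grab_frame('scene');cv2.imwrite('pics/s1.png',cv2.resize(b[140:300,250:430],None,fx=3.5,fy=3.5)[:,:,::-1])
E
```

```text
(no output)
```

View pics/s1.png

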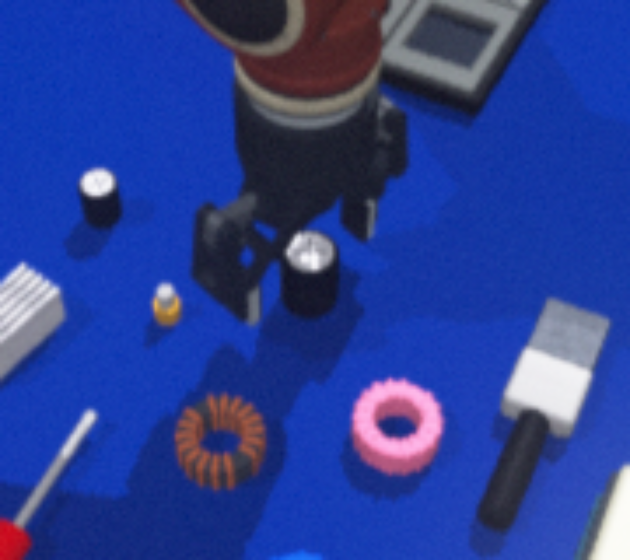

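The cap stands between the open fingers, perhaps slightly towards the camera side. I'll read the settled pose.

```bash
python3 go.py .601,-.036,.011; python3 - <<'E'
from h import *
print(proj('scene',[[.601,-.036,.045],[.601,-.036,0]]))
for c in ('scene','top'):
  optics.grab_frame(c)
  for d in nets.outline_of(c,'cap_center'):
    x,e=fit(c,d['pixels'],SH['cap'],[.601,-.036,0]);print(c,d['bbox'],np.round(x[:2],4),round(e,2))
E
```

```text
t2.9 pos [ 0.5982 -0.0338  0.0087] head 68.2 F [ 0.4 -0.1  0.3] w 1.002 g 0.0
 to (0.601, -0.036, 0.011, None) d [-0.0042 -0.0012 -0.0029] r [-0.001 -0.003 -0.   ] mm 4 deg 0
[[337.62586845 212.03360526]
 [337.43176606 224.92769704]]
scene [337.2, 220.4, 9.8, 27.2] [ 0.6025 -0.0357] 0.24
```

```bash
python3 -m inch '[{"dx":-0.005,"dy":-0.002,"dz":-0.003,"rx":0,"ry":0,"rz":0},{"dx":-0.005,"dy":-0.002,"dz":-0.003,"rx":0,"ry":0,"rz":0}]' 1; python3 go.py .602,-.036,.011; python3 -m inch '[{"dx":0,"dy":0,"dz":0,"rx":0,"ry":0,"rz":0},{"dx":0,"dy":0,"dz":0,"rx":0,"ry":0,"rz":0},{"dx":0,"dy":0,"dz":0,"rx":0,"ry":0,"rz":0},{"dx":0,"dy":0,"dz":0,"rx":0,"ry":0,"rz":0},{"dx":0,"dy":0,"dz":0,"rx":0,"ry":0,"rz":0}]' -1;python3 -m inch '[{"dx":0,"dy":0,"dz":0,"rx":0,"ry":0,"rz":0},{"dx":0,"dy":0,"dz":0,"rx":0,"ry":0,"rz":0},{"dx":0,"dy":0,"dz":0,"rx":0,"ry":0,"rz":0}]' -1; python3 go.py .602,-.036,.15
```

```text
time: 3.3
tool_pos: [0.605, -0.0376, 0.0153]
tool_rot: [0.002, 0.189, 0.982, -0.0]
contact_force: [-0.6, -0.7, 0.2]
gripper_width: 1.0
grasp_force: 0.0
t3.3 pos [ 0.605  -0.0376  0.0153] head 68.2 F [-0.6 -0.7  0.2] w 1.000 g 0.0
 to (0.602, -0.036, 0.011, None) d [0.0042 0.0005 0.0054] r [ 0.     0.002 -0.   ] mm 5 deg 0
time: 3.8
tool_pos: [0.6034, -0.0371, 0.0134]
tool_rot: [0.0, 0.189, 0.982, 0.0]
contact_force: [0.4, 0.1, 0.4]
gripper_width: 0.396
grasp_force: 59.6
time: 4.1
tool_pos: [0.6034, -0.0371, 0.0133]
tool_rot: [0.0, 0.189, 0.982, 0.0]
contact_force: [1.4, 0.2, 1.6]
gripper_width: 0.393
grasp_force: 59.6
t4.1 pos [ 0.6034 -0.0371  0.0133] head 68.2 F [1.4 0.2 1.6] w 0.393 g 59.6
 to (0.602, -0.036, 0.15, None) d [ 0.002   0.0006 -0.1708] r [ 0.  0. -0.] mm 137 deg 0
```

```bash
python3 -m inch '[{"dx":0,"dy":0,"dz":-0.06,"rx":0,"ry":0,"rz":0},{"dx":0,"dy":0,"dz":-0.12,"rx":0,"ry":0,"rz":0},{"dx":0,"dy":0,"dz":-0.14,"rx":0,"ry":0,"rz":0},{"dx":0,"dy":0,"dz":-0.14,"rx":0,"ry":0,"rz":0}]' -1; python3 go.py .523,.209,.12
```

```text
time: 4.5
tool_pos: [0.6054, -0.0375, 0.1288]
tool_rot: [0.003, 0.189, 0.982, 0.0]
contact_force: [0.6, 0.3, -1.0]
gripper_width: 0.393
grasp_force: 59.8
t4.5 pos [ 0.6054 -0.0375  0.1288] head 68.2 F [ 0.6  0.3 -1. ] w 0.393 g 59.8
 to (0.523, 0.209, 0.12, None) d [0.2101 0.2478 0.01  ] r [ 0.001  0.004 -0.   ] mm 260 deg 0
```

```bash
python3 -m inch '[{"dx":0.209,"dy":0.248,"dz":0.01,"rx":0,"ry":0,"rz":0},{"dx":0.209,"dy":0.248,"dz":0.01,"rx":0,"ry":0,"rz":0},{"dx":0.209,"dy":0.248,"dz":0.01,"rx":0,"ry":0,"rz":0},{"dx":0.209,"dy":0.248,"dz":0.01,"rx":0,"ry":0,"rz":0},{"dx":0.209,"dy":0.248,"dz":0.01,"rx":0,"ry":0,"rz":0}]' -1; python3 -m inch '[{"dx":0.008,"dy":0.01,"dz":0.03,"rx":0,"ry":0,"rz":0},{"dx":0.008,"dy":0.01,"dz":0.05,"rx":0,"ry":0,"rz":0},{"dx":0.008,"dy":0.01,"dz":0.05,"rx":0,"ry":0,"rz":0},{"dx":0.008,"dy":0.01,"dz":0.05,"rx":0,"ry":0,"rz":0}]' -1; python3 go.py .523,.209,.021; python3 - <<'E'
from h import *
for c,w in (('top',(140,250,140,290)),('scene',(80,190,300,440))):
    b=optics.grab_frame(c);cv2.imwrite(f'pics/p1{c}.png',cv2.resize(b[w[0]:w[1],w[2]:w[3]],None,fx=3,fy=3)[:,:,::-1])
a=cv2.imread('pics/p1top.png');b=cv2.imread('pics/p1scene.png');a=cv2.copyMakeBorder(a,0,0,0,0,0);h=min(len(a),len(b))
cv2.imwrite('pics/p1.png',cv2.resize(np.hstack([a[:h],b[:h]]),None,fx=.9,fy=.9))
E
```

```text
time: 5.0
tool_pos: [0.5218, 0.2013, 0.114]
tool_rot: [-0.002, 0.189, 0.982, -0.001]
contact_force: [1.4, 0.6, -0.9]
gripper_width: 0.394
grasp_force: 59.9
time: 5.4
tool_pos: [0.521, 0.2086, 0.0757]
tool_rot: [-0.002, 0.19, 0.982, -0.001]
contact_force: [-0.1, 0.7, -0.7]
gripper_width: 0.395
grasp_force: 60.0
t5.4 pos [0.521  0.2086 0.0757] head 68.1 F [-0.1  0.7 -0.7] w 0.395 g 60.0
 to (0.523, 0.209, 0.021, None) d [-0.0023  0.0015  0.0684] r [-0.002 -0.002 -0.   ] mm 55 deg 0
```

View pics/p1.png

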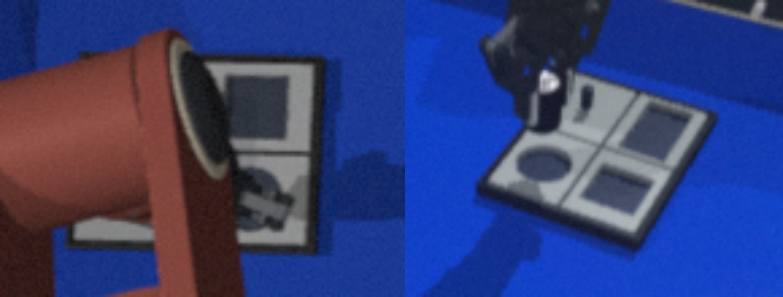

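The cap hangs over the round pocket: pocket at crop (265,200) in the top half, (545,162) in the scene half. Descending.

```bash
python3 -m inch '[{"dx":0,"dy":0,"dz":0.03,"rx":0,"ry":0,"rz":0},{"dx":0,"dy":0,"dz":0.05,"rx":0,"ry":0,"rz":0},{"dx":0,"dy":0,"dz":0.062,"rx":0,"ry":0,"rz":0},{"dx":0,"dy":0,"dz":0.062,"rx":0,"ry":0,"rz":0},{"dx":0,"dy":0,"dz":0.062,"rx":0,"ry":0,"rz":0}]' -1; python3 go.py .523,.209,.021
```

```text
time: 6.0
tool_pos: [0.522, 0.2099, 0.0281]
tool_rot: [0.0, 0.189, 0.982, 0.0]
contact_force: [0.2, 0.8, -0.3]
gripper_width: 0.391
grasp_force: 60.0
t6.0 pos [0.522  0.2099 0.0281] head 68.2 F [ 0.2  0.8 -0.3] w 0.391 g 60.0
 to (0.523, 0.209, 0.021, None) d [-0.0015 -0.0005  0.0089] r [ 0.  0. -0.] mm 7 deg 0
```

```bash
python3 -m inch '[{"dx":0,"dy":0,"dz":0.004,"rx":0,"ry":0,"rz":0},{"dx":0,"dy":0,"dz":0.008,"rx":0,"ry":0,"rz":0},{"dx":0,"dy":0,"dz":0.009,"rx":0,"ry":0,"rz":0},{"dx":0,"dy":0,"dz":0.009,"rx":0,"ry":0,"rz":0}]' -1; python3 -m inch '[{"dx":0,"dy":0,"dz":0,"rx":0,"ry":0,"rz":0},{"dx":0,"dy":0,"dz":0,"rx":0,"ry":0,"rz":0},{"dx":0,"dy":0,"dz":0,"rx":0,"ry":0,"rz":0},{"dx":0,"dy":0,"dz":0,"rx":0,"ry":0,"rz":0}]' 0.6;  python3 -m inch '[{"dx":0,"dy":0,"dz":-0.03,"rx":0,"ry":0,"rz":0},{"dx":0,"dy":0,"dz":-0.08,"rx":0,"ry":0,"rz":0},{"dx":0,"dy":0,"dz":-0.14,"rx":0,"ry":0,"rz":0},{"dx":0,"dy":0,"dz":-0.16,"rx":0,"ry":0,"rz":0}]' 1; python3 go.py .443,-.2945,.13,46
```

```text
time: 6.4
tool_pos: [0.5217, 0.21, 0.0207]
tool_rot: [-0.0, 0.189, 0.982, -0.0]
contact_force: [0.2, -0.1, -0.8]
gripper_width: 0.394
grasp_force: 60.0
time: 6.8
tool_pos: [0.5219, 0.21, 0.0209]
tool_rot: [0.0, 0.189, 0.982, 0.0]
contact_force: [-0.8, 0.2, -0.4]
gripper_width: 0.797
grasp_force: 0.0
time: 7.2
tool_pos: [0.5247, 0.2108, 0.1549]
tool_rot: [0.004, 0.189, 0.982, 0.002]
contact_force: [1.0, -0.3, 0.6]
gripper_width: 1.005
grasp_force: 0.0
t7.2 pos [0.5247 0.2108 0.1549] head 68.2 F [ 1.  -0.3  0.6] w 1.005 g 0.0
 to (0.443, -0.2945, 0.13, 46.0) d [-0.1396 -0.6245  0.0288] r [0.005 0.004 0.258] mm 512 deg 22
```

```bash
python3 -m inch '[{"dx":-0.14,"dy":-0.625,"dz":0.01,"rx":0,"ry":0,"rz":0.258},{"dx":-0.14,"dy":-0.625,"dz":0.01,"rx":0,"ry":0,"rz":0.258},{"dx":-0.14,"dy":-0.625,"dz":0.01,"rx":0,"ry":0,"rz":0.258},{"dx":-0.14,"dy":-0.625,"dz":0.01,"rx":0,"ry":0,"rz":0.258},{"dx":-0.14,"dy":-0.625,"dz":0.01,"rx":0,"ry":0,"rz":0.258}]' 1; python3 - <<'E'
from h import *
b=optics.grab_frame('scene');cv2.imwrite('pics/p2.png',cv2.resize(b[90:190,310:430],None,fx=3.5,fy=3.5)[:,:,::-1])
E
python3 go.py .443,-.2945,.11,46
```

```text
time: 7.7
tool_pos: [0.4811, -0.0384, 0.1446]
tool_rot: [0.0, 0.374, 0.927, -0.0]
contact_force: [0.7, 0.2, -0.2]
gripper_width: 1.009
grasp_force: 0.0
t7.8 pos [ 0.4802 -0.045   0.1445] head 45.7 F [ 1.5 -4.3 -0.7] w 1.000 g 0.0
 to (0.443, -0.2945, 0.11, 46.0) d [-0.1845 -0.2554  0.0449] r [-0.003  0.002 -0.004] mm 255 deg 0
```

View pics/p2.png

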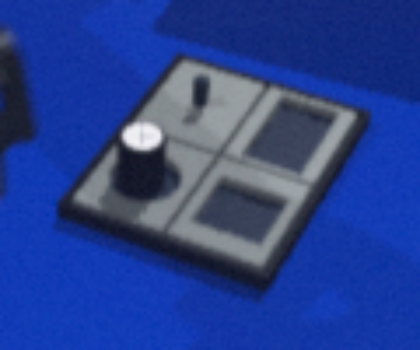

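The cap stands upright in the round pocket (crop (142,160)), with pocket floor showing beside it. Next, the transformer.

```bash
python3 -m inch '[{"dx":-0.184,"dy":-0.255,"dz":0.045,"rx":0,"ry":0,"rz":0},{"dx":-0.184,"dy":-0.255,"dz":0.045,"rx":0,"ry":0,"rz":0},{"dx":-0.184,"dy":-0.255,"dz":0.045,"rx":0,"ry":0,"rz":0},{"dx":-0.184,"dy":-0.255,"dz":0.045,"rx":0,"ry":0,"rz":0},{"dx":-0.184,"dy":-0.255,"dz":0.045,"rx":0,"ry":0,"rz":0}]' 1; python3 -m inch '[{"dx":0,"dy":0,"dz":0,"rx":0,"ry":0,"rz":0},{"dx":0,"dy":0,"dz":0,"rx":0,"ry":0,"rz":0}]' 1; python3 go.py .443,-.2945,.01,46
```

```text
time: 8.25
tool_pos: [0.4459, -0.2836, 0.1089]
tool_rot: [0.0, 0.375, 0.927, 0.0]
contact_force: [1.0, 0.7, 0.0]
gripper_width: 0.999
grasp_force: 0.0
time: 8.45
tool_pos: [0.446, -0.2824, 0.1087]
tool_rot: [-0.001, 0.376, 0.927, 0.0]
contact_force: [-0.4, 0.6, -0.4]
gripper_width: 0.998
grasp_force: 0.0
t8.4 pos [ 0.446  -0.2824  0.1087] head 45.9 F [-0.4  0.6 -0.4] w 0.998 g 0.0
 to (0.443, -0.2945, 0.01, 46.0) d [-0.008  -0.0135  0.1234] r [ 0.    -0.001 -0.002] mm 100 deg 0
```

```bash
python3 -m inch '[{"dx":-0.008,"dy":-0.0135,"dz":0.03,"rx":0,"ry":0,"rz":0},{"dx":-0.008,"dy":-0.0135,"dz":0.075,"rx":0,"ry":0,"rz":0},{"dx":-0.008,"dy":-0.0135,"dz":0.11,"rx":0,"ry":0,"rz":0},{"dx":-0.008,"dy":-0.0135,"dz":0.123,"rx":0,"ry":0,"rz":0},{"dx":-0.008,"dy":-0.0135,"dz":0.123,"rx":0,"ry":0,"rz":0}]' 1;  python3 -m inch '[{"dx":0,"dy":0,"dz":0,"rx":0,"ry":0,"rz":0},{"dx":0,"dy":0,"dz":0,"rx":0,"ry":0,"rz":0}]' 1; python3 go.py .443,-.2945,.01,46
```

```text
time: 8.95
tool_pos: [0.443, -0.2919, 0.0094]
tool_rot: [-0.002, 0.374, 0.928, 0.001]
contact_force: [-0.8, 0.0, 0.1]
gripper_width: 1.0
grasp_force: 0.0
time: 9.15
tool_pos: [0.4452, -0.2947, 0.0131]
tool_rot: [0.002, 0.374, 0.927, -0.001]
contact_force: [-0.3, -0.2, 0.9]
gripper_width: 1.005
grasp_force: 0.0
t9.2 pos [ 0.4452 -0.2947  0.0131] head 46.0 F [-0.3 -0.2  0.9] w 1.005 g 0.0
 to (0.443, -0.2945, 0.01, 46.0) d [ 0.0022 -0.0017  0.0038] r [0.    0.002 0.001] mm 4 deg 0
```

```bash
python3 -m inch '[{"dx":0,"dy":0,"dz":0,"rx":0,"ry":0,"rz":0},{"dx":0,"dy":0,"dz":0,"rx":0,"ry":0,"rz":0},{"dx":0,"dy":0,"dz":0,"rx":0,"ry":0,"rz":0},{"dx":0,"dy":0,"dz":0,"rx":0,"ry":0,"rz":0},{"dx":0,"dy":0,"dz":0,"rx":0,"ry":0,"rz":0}]' -1;python3 -m inch '[{"dx":0,"dy":0,"dz":0,"rx":0,"ry":0,"rz":0},{"dx":0,"dy":0,"dz":0,"rx":0,"ry":0,"rz":0},{"dx":0,"dy":0,"dz":0,"rx":0,"ry":0,"rz":0}]' -1; python3 -m inch '[{"dx":0,"dy":0,"dz":-0.05,"rx":0,"ry":0,"rz":0},{"dx":0,"dy":0,"dz":-0.1,"rx":0,"ry":0,"rz":0},{"dx":0,"dy":0,"dz":-0.14,"rx":0,"ry":0,"rz":0},{"dx":0,"dy":0,"dz":-0.14,"rx":0,"ry":0,"rz":0}]' -1; python3 go.py .599,.206,.12,87.5
```

```text
time: 9.65
tool_pos: [0.4442, -0.2945, 0.0117]
tool_rot: [0.001, 0.375, 0.927, -0.0]
contact_force: [0.1, 0.4, 3.7]
gripper_width: 0.408
grasp_force: 61.8
time: 9.95
tool_pos: [0.4442, -0.2945, 0.0117]
tool_rot: [0.001, 0.375, 0.927, -0.0]
contact_force: [0.2, -0.4, 5.2]
gripper_width: 0.404
grasp_force: 62.0
time: 10.35
tool_pos: [0.4461, -0.2959, 0.128]
tool_rot: [0.004, 0.374, 0.927, -0.001]
contact_force: [0.5, -0.2, 1.1]
gripper_width: 0.407
grasp_force: 61.4
t10.3 pos [ 0.4461 -0.2959  0.128 ] head 46.0 F [ 0.5 -0.2  1.1] w 0.407 g 61.4
 to (0.599, 0.206, 0.12, 87.5) d [0.2982 0.5842 0.0076] r [-0.002  0.006 -0.483] mm 525 deg 41
```

```bash
python3 -m inch '[{"dx":0.298,"dy":0.584,"dz":0.01,"rx":0,"ry":0,"rz":-0.483},{"dx":0.298,"dy":0.584,"dz":0.01,"rx":0,"ry":0,"rz":-0.483},{"dx":0.298,"dy":0.584,"dz":0.01,"rx":0,"ry":0,"rz":-0.483},{"dx":0.298,"dy":0.584,"dz":0.01,"rx":0,"ry":0,"rz":-0.483},{"dx":0.298,"dy":0.584,"dz":0.01,"rx":0,"ry":0,"rz":-0.483}]' -1; python3 go.py .599,.206,.12,87.5
```

```text
time: 10.85
tool_pos: [0.5154, -0.0526, 0.1169]
tool_rot: [-0.002, 0.019, 1.0, 0.0]
contact_force: [0.6, 0.1, -1.3]
gripper_width: 0.409
grasp_force: 61.2
t10.8 pos [ 0.5154 -0.0526  0.1169] head 87.8 F [ 0.6  0.1 -1.3] w 0.409 g 61.2
 to (0.599, 0.206, 0.12, 87.5) d [-0.0921  0.327  -0.004 ] r [ 0.    -0.002  0.004] mm 272 deg 0
```

```bash
python3 -m inch '[{"dx":-0.092,"dy":0.327,"dz":0,"rx":0,"ry":0,"rz":0.004},{"dx":-0.092,"dy":0.327,"dz":0,"rx":0,"ry":0,"rz":0.004},{"dx":-0.092,"dy":0.327,"dz":0,"rx":0,"ry":0,"rz":0.004},{"dx":-0.092,"dy":0.327,"dz":0,"rx":0,"ry":0,"rz":0.004},{"dx":-0.092,"dy":0.327,"dz":0,"rx":0,"ry":0,"rz":0.004}]' -1;  python3 -m inch '[{"dx":-0.006,"dy":0.02,"dz":0.03,"rx":0,"ry":0,"rz":0},{"dx":-0.006,"dy":0.02,"dz":0.06,"rx":0,"ry":0,"rz":0},{"dx":-0.006,"dy":0.02,"dz":0.07,"rx":0,"ry":0,"rz":0},{"dx":-0.006,"dy":0.02,"dz":0.07,"rx":0,"ry":0,"rz":0},{"dx":-0.006,"dy":0.02,"dz":0.07,"rx":0,"ry":0,"rz":0}]' -1; python3 go.py .599,.206,.019,87.5;  python3 - <<'E'
from h import *
b=optics.grab_frame('scene');cv2.imwrite('pics/p3.png',cv2.resize(b[70:190,310:430],None,fx=3.5,fy=3.5)[:,:,::-1])
E
```

```text
time: 11.35
tool_pos: [0.5934, 0.1845, 0.1164]
tool_rot: [-0.002, 0.024, 1.0, -0.001]
contact_force: [1.5, -0.5, -0.8]
gripper_width: 0.408
grasp_force: 61.3
time: 11.85
tool_pos: [0.6002, 0.1978, 0.0631]
tool_rot: [-0.0, 0.025, 1.0, -0.0]
contact_force: [-0.3, 0.6, -0.5]
gripper_width: 0.404
grasp_force: 61.3
t11.8 pos [0.6002 0.1978 0.0631] head 87.1 F [-0.3  0.6 -0.5] w 0.404 g 61.3
 to (0.599, 0.206, 0.019, 87.5) d [0.0019 0.0102 0.0551] r [-0.    -0.    -0.004] mm 45 deg 0
```

View pics/p3.png

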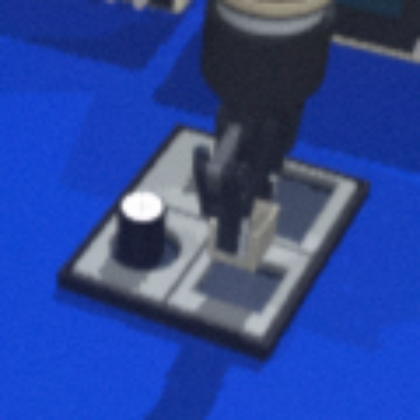

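The block hangs above the square pocket. I'll check the tray model by overlaying it before lowering.

```bash
python3 - <<'E'
from h import *
out=[]
for c,w in (('top',(150,245,160,265)),('scene',(100,175,322,420))):
    im=cv2.imread(f'pics/{c}0.png')[w[0]:w[1],w[2]:w[3]];im=cv2.resize(im,None,fx=3.8,fy=3.8,interpolation=cv2.INTER_CUBIC)
    a=np.radians(-2.5);r=np.array([[np.cos(a),-np.sin(a)],[np.sin(a),np.cos(a)]])
    for o,sz,z in (((0,0),(148,188),.015),((38,48),(47,81),.015),((38,-48),(53,53),.015),((-38,-48),(53,53),.015),((-38,48),(12,12),.015),((-38,48),(12,12),.039)):
        P=(np.array([[1,1],[1,-1],[-1,-1],[-1,1]])*np.array(sz)/2+o)/1000@r.T+[.563,.2555]
        p=(proj(c,np.c_[P,np.full(4,z)])-[w[2],w[0]]+.5)*3.8
        cv2.polylines(im,[np.round(p).astype(np.int32)],True,(0,0,255),1)
    out.append(cv2.copyMakeBorder(im,0,370-len(im),0,0,0))
cv2.imwrite('pics/ov.png',np.hstack(out))
E
```

```text
(no output)
```

View pics/ov.png

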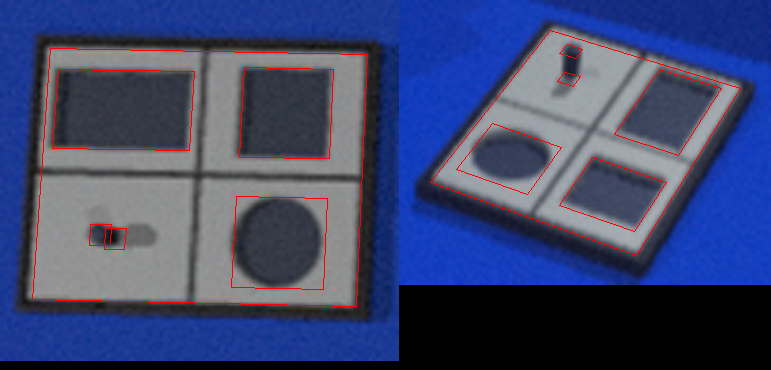

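The overlay matches the tray to about 1–2 mm in both views. Lowering.

```bash
python3 go.py .599,.205,.019,87.5; python3 -m inch '[{"dx":0.002,"dy":0.009,"dz":0.0,"rx":0,"ry":0,"rz":-0.004},{"dx":0.002,"dy":0.009,"dz":0.015,"rx":0,"ry":0,"rz":-0.004},{"dx":0.002,"dy":0.009,"dz":0.03,"rx":0,"ry":0,"rz":-0.004},{"dx":0.002,"dy":0.009,"dz":0.04,"rx":0,"ry":0,"rz":-0.004},{"dx":0.002,"dy":0.009,"dz":0.04,"rx":0,"ry":0,"rz":-0.004}]' -1; python3 -m inch '[{"dx":0,"dy":0,"dz":0,"rx":0,"ry":0,"rz":0},{"dx":0,"dy":0,"dz":0,"rx":0,"ry":0,"rz":0}]' -1; python3 go.py .599,.205,.019,87.5
```

```text
t11.9 pos [0.6008 0.1979 0.064 ] head 87.1 F [-0.6 -0.1 -0.8] w 0.404 g 61.3
 to (0.599, 0.205, 0.019, 87.5) d [0.0028 0.0087 0.0563] r [ 0.     0.001 -0.004] mm 46 deg 0
time: 12.4
tool_pos: [0.5972, 0.2052, 0.0284]
tool_rot: [-0.002, 0.022, 1.0, -0.001]
contact_force: [-0.2, 0.2, -1.1]
gripper_width: 0.408
grasp_force: 61.3
time: 12.6
tool_pos: [0.5994, 0.2057, 0.0315]
tool_rot: [0.0, 0.022, 1.0, 0.0]
contact_force: [0.3, -0.1, -0.4]
gripper_width: 0.41
grasp_force: 61.3
t12.6 pos [0.5994 0.2057 0.0315] head 87.5 F [ 0.3 -0.1 -0.4] w 0.410 g 61.3
 to (0.599, 0.205, 0.019, 87.5) d [ 0.0005 -0.0009  0.0156] r [0. 0. 0.] mm 13 deg 0
```

```bash
python3 -m inch '[{"dx":0,"dy":0,"dz":0.005,"rx":0,"ry":0,"rz":0},{"dx":0,"dy":0,"dz":0.01,"rx":0,"ry":0,"rz":0},{"dx":0,"dy":0,"dz":0.014,"rx":0,"ry":0,"rz":0},{"dx":0,"dy":0,"dz":0.0155,"rx":0,"ry":0,"rz":0},{"dx":0,"dy":0,"dz":0.0155,"rx":0,"ry":0,"rz":0}]' -1; python3 -m inch '[{"dx":0,"dy":0,"dz":0,"rx":0,"ry":0,"rz":0},{"dx":0,"dy":0,"dz":0,"rx":0,"ry":0,"rz":0},{"dx":0,"dy":0,"dz":0,"rx":0,"ry":0,"rz":0},{"dx":0,"dy":0,"dz":0,"rx":0,"ry":0,"rz":0}]' 0.6;  python3 -m inch '[{"dx":0,"dy":0,"dz":-0.03,"rx":0,"ry":0,"rz":0},{"dx":0,"dy":0,"dz":-0.08,"rx":0,"ry":0,"rz":0},{"dx":0,"dy":0,"dz":-0.14,"rx":0,"ry":0,"rz":0},{"dx":0,"dy":0,"dz":-0.16,"rx":0,"ry":0,"rz":0}]' 1; python3 go.py .453,-.142,.13,-11.5
```

```text
time: 13.1
tool_pos: [0.5991, 0.2056, 0.0187]
tool_rot: [0.0, 0.022, 1.0, 0.0]
contact_force: [-0.1, 0.4, -0.7]
gripper_width: 0.404
grasp_force: 61.3
time: 13.5
tool_pos: [0.5992, 0.2056, 0.0189]
tool_rot: [0.0, 0.022, 1.0, 0.0]
contact_force: [-0.5, -1.1, -0.7]
gripper_width: 0.8
grasp_force: 0.0
time: 13.9
tool_pos: [0.6021, 0.2064, 0.1534]
tool_rot: [0.005, 0.022, 1.0, 0.001]
contact_force: [-0.5, 1.1, 0.8]
gripper_width: 1.004
grasp_force: 0.0
t13.9 pos [0.6021 0.2064 0.1534] head 87.5 F [-0.5  1.1  0.8] w 1.004 g 0.0
 to (0.453, -0.142, 0.13, -11.5) d [ 0.1677 -0.4432  0.0266] r [0.007 0.003 1.152] mm 380 deg 99
```

```bash
python3 -m inch '[{"dx":0.168,"dy":-0.443,"dz":0.02,"rx":0,"ry":0,"rz":1},{"dx":0.168,"dy":-0.443,"dz":0.02,"rx":0,"ry":0,"rz":1},{"dx":0.168,"dy":-0.443,"dz":0.02,"rx":0,"ry":0,"rz":1},{"dx":0.168,"dy":-0.443,"dz":0.02,"rx":0,"ry":0,"rz":1},{"dx":0.168,"dy":-0.443,"dz":0.02,"rx":0,"ry":0,"rz":1}]' 1; python3 go.py .453,-.142,.13,-11.5; python3 - <<'E'
from h import *
ims={c:optics.grab_frame(c) for c in('top','scene')}
for n,g,z in (('cap',(.5225,.209,.02),.007),('xfmr',(.599,.205,.02),.007)):
  for c in ims:
    for d in nets.outline_of(c,n+'_center'):
      x,e=fit(c,d['pixels'],SH[n],[g[0],g[1],0.],z);print(n,c,np.round(d['bbox']),np.round(x,4),round(e,2))
b=ims['scene'];cv2.imwrite('pics/p4.png',cv2.resize(b[70:190,310:430],None,fx=3.5,fy=3.5)[:,:,::-1])
E
```

```text
time: 14.4
tool_pos: [0.4992, -0.0253, 0.1358]
tool_rot: [0.0, 0.389, 0.921, -0.0]
contact_force: [0.8, -0.4, 0.7]
gripper_width: 1.0
grasp_force: 0.0
t14.4 pos [ 0.4992 -0.0253  0.1358] head 44.2 F [ 0.8 -0.4  0.7] w 1.000 g 0.0
 to (0.453, -0.142, 0.13, -11.5) d [-0.0642 -0.1432  0.0073] r [0.    0.    0.648] mm 126 deg 56
cap top [231. 214.  20.  20.] [0.5194 0.2087 0.1477] 0.21
cap scene [350. 138.   7.  18.] [0.5198 0.2107 0.1133] 0.21
xfmr top [236. 179.  16.  17.] [ 0.5984  0.2041 -0.1844] 0.27
xfmr scene [377. 147.  14.  20.] [0.5984 0.2085 0.0912] 0.15
```

View pics/p4.png

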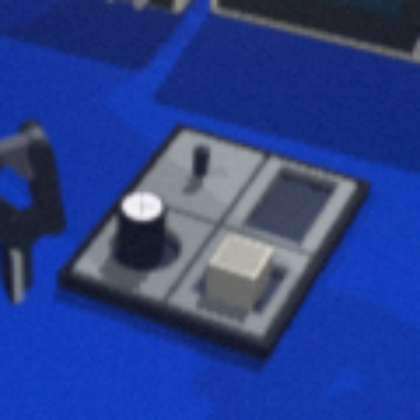

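The cap (crop (142,230)) and block (crop (240,272)) are both seated and upright. Now the sink.

```bash
python3 -m inch '[{"dx":-0.064,"dy":-0.143,"dz":0.007,"rx":0,"ry":0,"rz":0.648},{"dx":-0.064,"dy":-0.143,"dz":0.007,"rx":0,"ry":0,"rz":0.648},{"dx":-0.064,"dy":-0.143,"dz":0.007,"rx":0,"ry":0,"rz":0.648},{"dx":-0.064,"dy":-0.143,"dz":0.007,"rx":0,"ry":0,"rz":0.648},{"dx":-0.064,"dy":-0.143,"dz":0.007,"rx":0,"ry":0,"rz":0.648}]' 1; python3 -m inch '[{"dx":0,"dy":0,"dz":0.03,"rx":0,"ry":0,"rz":0.14},{"dx":0,"dy":0,"dz":0.03,"rx":0,"ry":0,"rz":0.14},{"dx":0,"dy":0,"dz":0.03,"rx":0,"ry":0,"rz":0.14},{"dx":0,"dy":0,"dz":0.03,"rx":0,"ry":0,"rz":0.14}]' 1; python3 go.py .453,-.142,.01,-11.5
```

```text
time: 15.2
tool_pos: [0.4554, -0.1402, 0.1306]
tool_rot: [-0.0, 0.699, 0.715, 0.0]
contact_force: [-0.8, -0.5, -0.3]
gripper_width: 1.002
grasp_force: 0.0
time: 15.6
tool_pos: [0.4557, -0.1399, 0.107]
tool_rot: [0.0, 0.767, 0.641, 0.0]
contact_force: [0.8, -0.4, 0.2]
gripper_width: 0.996
grasp_force: 0.0
t15.6 pos [ 0.4557 -0.1399  0.107 ] head -10.3 F [ 0.8 -0.4  0.2] w 0.996 g 0.0
 to (0.453, -0.142, 0.01, -11.5) d [-0.0032 -0.0029  0.1212] r [0.    0.    0.015] mm 97 deg 1
```

```bash
python3 -m inch '[{"dx":-0.003,"dy":-0.003,"dz":0.03,"rx":0,"ry":0,"rz":0.015},{"dx":-0.003,"dy":-0.003,"dz":0.07,"rx":0,"ry":0,"rz":0.015},{"dx":-0.003,"dy":-0.003,"dz":0.105,"rx":0,"ry":0,"rz":0.015},{"dx":-0.003,"dy":-0.003,"dz":0.121,"rx":0,"ry":0,"rz":0.015},{"dx":-0.003,"dy":-0.003,"dz":0.121,"rx":0,"ry":0,"rz":0.015}]' 1; python3 -m inch '[{"dx":0,"dy":0,"dz":0,"rx":0,"ry":0,"rz":0},{"dx":0,"dy":0,"dz":0,"rx":0,"ry":0,"rz":0}]' 1; python3 go.py .453,-.142,.01,-11.5;python3 -m inch '[{"dx":0,"dy":0,"dz":0,"rx":0,"ry":0,"rz":0},{"dx":0,"dy":0,"dz":0,"rx":0,"ry":0,"rz":0},{"dx":0,"dy":0,"dz":0,"rx":0,"ry":0,"rz":0},{"dx":0,"dy":0,"dz":0,"rx":0,"ry":0,"rz":0},{"dx":0,"dy":0,"dz":0,"rx":0,"ry":0,"rz":0}]' -1; python3 -m inch '[{"dx":0,"dy":0,"dz":0,"rx":0,"ry":0,"rz":0},{"dx":0,"dy":0,"dz":0,"rx":0,"ry":0,"rz":0},{"dx":0,"dy":0,"dz":0,"rx":0,"ry":0,"rz":0}]' -1; python3 go.py .603,.302,.01,-2.5
```

```text
time: 16.1
tool_pos: [0.4511, -0.1417, 0.0084]
tool_rot: [-0.002, 0.775, 0.632, -0.001]
contact_force: [-0.8, 0.5, -0.1]
gripper_width: 0.998
grasp_force: 0.0
time: 16.3
tool_pos: [0.4536, -0.1432, 0.0117]
tool_rot: [0.002, 0.776, 0.631, 0.001]
contact_force: [0.6, -0.7, 1.3]
gripper_width: 0.995
grasp_force: 0.0
t16.3 pos [ 0.4536 -0.1432  0.0117] head -11.7 F [ 0.6 -0.7  1.3] w 0.995 g 0.0
 to (0.453, -0.142, 0.01, -11.5) d [ 0.0013 -0.0011  0.0022] r [ 0.002  0.001 -0.003] mm 2 deg 0
time: 16.8
tool_pos: [0.4526, -0.1428, 0.0104]
tool_rot: [0.001, 0.776, 0.631, 0.0]
contact_force: [0.1, 0.3, 2.4]
gripper_width: 0.337
grasp_force: 60.1
time: 17.1
tool_pos: [0.4526, -0.1428, 0.0104]
tool_rot: [0.001, 0.776, 0.631, 0.0]
contact_force: [-0.1, -0.4, 4.8]
gripper_width: 0.335
grasp_force: 60.4
t17.1 pos [ 0.4526 -0.1428  0.0104] head -11.7 F [-0.1 -0.4  4.8] w 0.335 g 60.4
 to (0.603, 0.302, 0.01, -2.5) d [5.827e-01 7.090e-02 4.000e-04] r [ 0.001  0.    -0.108] mm 470 deg 9
```

```bash
python3 -m inch '[{"dx":0,"dy":0,"dz":-0.05,"rx":0,"ry":0,"rz":0},{"dx":0,"dy":0,"dz":-0.1,"rx":0,"ry":0,"rz":0},{"dx":0,"dy":0,"dz":-0.15,"rx":0,"ry":0,"rz":0},{"dx":0.05,"dy":0.006,"dz":-0.15,"rx":0,"ry":0,"rz":0}]' -1; python3 -m inch '[{"dx":0.53,"dy":0.065,"dz":0,"rx":0,"ry":0,"rz":-0.108},{"dx":0.53,"dy":0.065,"dz":0,"rx":0,"ry":0,"rz":-0.108},{"dx":0.53,"dy":0.065,"dz":0,"rx":0,"ry":0,"rz":-0.108},{"dx":0.53,"dy":0.065,"dz":0,"rx":0,"ry":0,"rz":-0.108},{"dx":0.53,"dy":0.065,"dz":0,"rx":0,"ry":0,"rz":-0.108}]' -1; python3 go.py .603,.301,.12,-2.5
```

```text
time: 17.5
tool_pos: [0.468, -0.1079, 0.136]
tool_rot: [0.005, 0.777, 0.629, 0.002]
contact_force: [1.6, 0.2, 0.3]
gripper_width: 0.34
grasp_force: 59.9
time: 18.0
tool_pos: [0.5446, 0.1344, 0.1286]
tool_rot: [-0.001, 0.722, 0.692, -0.001]
contact_force: [0.8, -1.1, -1.2]
gripper_width: 0.335
grasp_force: 59.9
t18.0 pos [0.5446 0.1344 0.1286] head -2.5 F [ 0.8 -1.1 -1.2] w 0.335 g 59.9
 to (0.603, 0.301, 0.12, -2.5) d [0.2111 0.0641 0.0105] r [-0.001  0.     0.001] mm 177 deg 0
```

```bash
python3 -m inch '[{"dx":0.211,"dy":0.064,"dz":0,"rx":0,"ry":0,"rz":0},{"dx":0.211,"dy":0.064,"dz":0,"rx":0,"ry":0,"rz":0},{"dx":0.211,"dy":0.064,"dz":0.0,"rx":0,"ry":0,"rz":0},{"dx":0.211,"dy":0.064,"dz":0.03,"rx":0,"ry":0,"rz":0},{"dx":0.211,"dy":0.064,"dz":0.06,"rx":0,"ry":0,"rz":0}]' -1;  python3 -m inch '[{"dx":0,"dy":0,"dz":0.02,"rx":0,"ry":0,"rz":0},{"dx":0,"dy":0,"dz":0.03,"rx":0,"ry":0,"rz":0},{"dx":0,"dy":0,"dz":0.03,"rx":0,"ry":0,"rz":0},{"dx":0,"dy":0,"dz":0.03,"rx":0,"ry":0,"rz":0}]' -1; python3 go.py .603,.301,.0175,-2.5
```

```text
time: 18.5
tool_pos: [0.6041, 0.3025, 0.081]
tool_rot: [-0.0, 0.721, 0.693, 0.001]
contact_force: [-0.1, -0.7, -1.5]
gripper_width: 0.333
grasp_force: 59.9
time: 18.9
tool_pos: [0.6041, 0.2983, 0.0586]
tool_rot: [0.0, 0.722, 0.691, 0.0]
contact_force: [0.1, 0.6, -0.9]
gripper_width: 0.334
grasp_force: 59.9
t18.9 pos [0.6041 0.2983 0.0586] head -2.5 F [ 0.1  0.6 -0.9] w 0.334 g 59.9
 to (0.603, 0.301, 0.0175, -2.5) d [ 0.0032 -0.0015  0.0514] r [ 0.001 -0.    -0.   ] mm 41 deg 0
```

```bash
python3 -m inch '[{"dx":0.003,"dy":-0.0015,"dz":0.015,"rx":0,"ry":0,"rz":0},{"dx":0.003,"dy":-0.0015,"dz":0.03,"rx":0,"ry":0,"rz":0},{"dx":0.003,"dy":-0.0015,"dz":0.037,"rx":0,"ry":0,"rz":0},{"dx":0.003,"dy":-0.0015,"dz":0.037,"rx":0,"ry":0,"rz":0},{"dx":0.003,"dy":-0.0015,"dz":0.037,"rx":0,"ry":0,"rz":0}]' -1; python3 go.py .603,.301,.0175,-2.5
```

```text
time: 19.4
tool_pos: [0.6023, 0.3012, 0.0279]
tool_rot: [-0.0, 0.722, 0.692, -0.0]
contact_force: [-0.5, 0.4, -0.0]
gripper_width: 0.335
grasp_force: 59.9
t19.4 pos [0.6023 0.3012 0.0279] head -2.5 F [-0.5  0.4 -0. ] w 0.335 g 59.9
 to (0.603, 0.301, 0.0175, -2.5) d [-0.0003  0.0008  0.013 ] r [-0.  0.  0.] mm 10 deg 0
```

```bash
python3 -m inch '[{"dx":0,"dy":0,"dz":0.005,"rx":0,"ry":0,"rz":0},{"dx":0,"dy":0,"dz":0.01,"rx":0,"ry":0,"rz":0},{"dx":0,"dy":0,"dz":0.013,"rx":0,"ry":0,"rz":0},{"dx":0,"dy":0,"dz":0.013,"rx":0,"ry":0,"rz":0},{"dx":0,"dy":0,"dz":0.013,"rx":0,"ry":0,"rz":0}]' -1; python3 -m inch '[{"dx":0,"dy":0,"dz":0,"rx":0,"ry":0,"rz":0},{"dx":0,"dy":0,"dz":0,"rx":0,"ry":0,"rz":0},{"dx":0,"dy":0,"dz":0,"rx":0,"ry":0,"rz":0},{"dx":0,"dy":0,"dz":0,"rx":0,"ry":0,"rz":0}]' 0.5;  python3 -m inch '[{"dx":0,"dy":0,"dz":-0.03,"rx":0,"ry":0,"rz":0},{"dx":0,"dy":0,"dz":-0.08,"rx":0,"ry":0,"rz":0},{"dx":0,"dy":0,"dz":-0.14,"rx":0,"ry":0,"rz":0},{"dx":0,"dy":0,"dz":-0.16,"rx":0,"ry":0,"rz":0}]' 0.5; python3 go.py .602,-.154,.13,87.5
```

```text
time: 19.9
tool_pos: [0.6025, 0.3013, 0.0178]
tool_rot: [-0.0, 0.722, 0.692, -0.0]
contact_force: [0.3, 0.2, -0.5]
gripper_width: 0.338
grasp_force: 59.8
time: 20.3
tool_pos: [0.6026, 0.3013, 0.018]
tool_rot: [0.0, 0.722, 0.692, 0.0]
contact_force: [0.6, 0.5, -0.3]
gripper_width: 0.753
grasp_force: 0.0
time: 20.7
tool_pos: [0.6055, 0.3025, 0.1528]
tool_rot: [0.002, 0.722, 0.692, 0.005]
contact_force: [-0.6, 0.8, 1.5]
gripper_width: 0.747
grasp_force: 0.0
t20.7 pos [0.6055 0.3025 0.1528] head -2.5 F [-0.6  0.8  1.5] w 0.747 g 0.0
 to (0.602, -0.154, 0.13, 87.5) d [-0.5704  0.0199  0.0264] r [ 0.007  0.003 -1.047] mm 457 deg 90
```

```bash
python3 -m inch '[{"dx":-0.57,"dy":0.02,"dz":0,"rx":0,"ry":0,"rz":-1},{"dx":-0.57,"dy":0.02,"dz":0,"rx":0,"ry":0,"rz":-1},{"dx":-0.57,"dy":0.02,"dz":0,"rx":0,"ry":0,"rz":-1},{"dx":-0.57,"dy":0.02,"dz":0,"rx":0,"ry":0,"rz":-1},{"dx":-0.57,"dy":0.02,"dz":0,"rx":0,"ry":0,"rz":-1}]' 1; python3 go.py .602,-.154,.12,87.5; python3 - <<'E'
from h import *
ims={c:optics.grab_frame(c) for c in('top','scene')}
for c in ims:
  m=fg(ims[c],(.602,-.155,.01),c,26);x,e=fit(c,m,SH['core'],[.602,-.155,0]);print(c,m.sum(),x,e)
b=ims['scene'];cv2.imwrite('pics/p5.png',cv2.resize(b[70:190,310:430],None,fx=3.5,fy=3.5)[:,:,::-1])
E
```

```text
time: 21.2
tool_pos: [0.6004, 0.0585, 0.1456]
tool_rot: [-0.0, 0.428, 0.904, -0.0]
contact_force: [-0.1, -1.0, -0.6]
gripper_width: 1.0
grasp_force: 0.0
t21.2 pos [0.6004 0.0585 0.1456] head 39.3 F [-0.1 -1.  -0.6] w 1.000 g 0.0
 to (0.602, -0.154, 0.12, 87.5) d [-0.2068 -0.1667  0.032 ] r [-0.    -0.    -0.561] mm 214 deg 48
top 423 [ 0.60238725 -0.15508318  0.19745427] 0.09680619292634313
scene 539 [ 0.60181913 -0.15250222  0.08942657] 0.12104478154898321
```

View pics/p5.png

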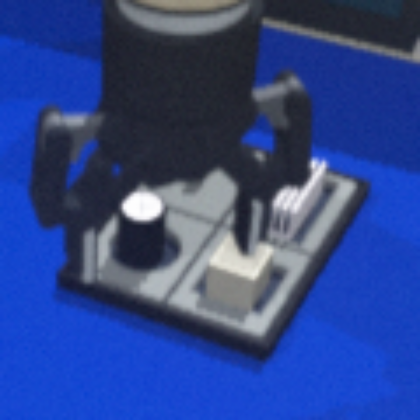

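The gripper hides part of the view, but the sink is standing in the oblong pocket (crop (300,200)). Now the core at (0.602, -0.154).

```bash
python3 -m inch '[{"dx":-0.207,"dy":-0.167,"dz":0.032,"rx":0,"ry":0,"rz":-0.561},{"dx":-0.207,"dy":-0.167,"dz":0.032,"rx":0,"ry":0,"rz":-0.561},{"dx":-0.207,"dy":-0.167,"dz":0.032,"rx":0,"ry":0,"rz":-0.561},{"dx":-0.207,"dy":-0.167,"dz":0.032,"rx":0,"ry":0,"rz":-0.561},{"dx":-0.207,"dy":-0.167,"dz":0.032,"rx":0,"ry":0,"rz":-0.561}]' 1; python3 -m inch '[{"dx":0,"dy":0,"dz":0.02,"rx":0,"ry":0,"rz":-0.05},{"dx":0,"dy":0,"dz":0.03,"rx":0,"ry":0,"rz":-0.05},{"dx":0,"dy":0,"dz":0.03,"rx":0,"ry":0,"rz":-0.05},{"dx":0,"dy":0,"dz":0.03,"rx":0,"ry":0,"rz":-0.05}]' 1; python3 go.py .602,-.154,.005,87.5
```

```text
time: 21.8
tool_pos: [0.6007, -0.1551, 0.1194]
tool_rot: [-0.0, 0.083, 0.997, -0.0]
contact_force: [0.3, 0.3, 0.0]
gripper_width: 0.995
grasp_force: 0.0
time: 22.2
tool_pos: [0.6011, -0.1515, 0.096]
tool_rot: [-0.0, 0.047, 0.999, 0.0]
contact_force: [-0.1, 1.4, 0.1]
gripper_width: 0.997
grasp_force: 0.0
t22.2 pos [ 0.6011 -0.1515  0.096 ] head 84.6 F [-0.1  1.4  0.1] w 0.997 g 0.0
 to (0.602, -0.154, 0.005, 87.5) d [-0.0014 -0.003   0.1138] r [ 0.    -0.    -0.034] mm 91 deg 3
```

```bash
python3 -m inch '[{"dx":-0.001,"dy":-0.003,"dz":0.03,"rx":0,"ry":0,"rz":-0.034},{"dx":-0.001,"dy":-0.003,"dz":0.065,"rx":0,"ry":0,"rz":-0.034},{"dx":-0.001,"dy":-0.003,"dz":0.09,"rx":0,"ry":0,"rz":-0.034},{"dx":-0.001,"dy":-0.003,"dz":0.105,"rx":0,"ry":0,"rz":-0.034},{"dx":-0.001,"dy":-0.003,"dz":0.111,"rx":0,"ry":0,"rz":-0.034}]' 1; python3 -m inch '[{"dx":0,"dy":0,"dz":0,"rx":0,"ry":0,"rz":0},{"dx":0,"dy":0,"dz":0,"rx":0,"ry":0,"rz":0},{"dx":0,"dy":0,"dz":0,"rx":0,"ry":0,"rz":0}]' 1; python3 go.py .602,-.154,.005,87.5;python3 -m inch '[{"dx":0,"dy":0,"dz":0,"rx":0,"ry":0,"rz":0},{"dx":0,"dy":0,"dz":0,"rx":0,"ry":0,"rz":0},{"dx":0,"dy":0,"dz":0,"rx":0,"ry":0,"rz":0},{"dx":0,"dy":0,"dz":0,"rx":0,"ry":0,"rz":0},{"dx":0,"dy":0,"dz":0,"rx":0,"ry":0,"rz":0}]' -1; python3 -m inch '[{"dx":0,"dy":0,"dz":0,"rx":0,"ry":0,"rz":0},{"dx":0,"dy":0,"dz":0,"rx":0,"ry":0,"rz":0},{"dx":0,"dy":0,"dz":0,"rx":0,"ry":0,"rz":0}]' -1; python3 go.py .527,.304,.02,87.5
```

```text
time: 22.7
tool_pos: [0.6014, -0.1543, 0.0066]
tool_rot: [-0.001, 0.022, 1.0, 0.0]
contact_force: [-0.4, 0.3, 0.5]
gripper_width: 0.999
grasp_force: 0.0
time: 23.0
tool_pos: [0.6028, -0.1554, 0.009]
tool_rot: [0.001, 0.022, 1.0, -0.0]
contact_force: [-0.5, -0.0, 0.4]
gripper_width: 1.001
grasp_force: 0.0
t23.0 pos [ 0.6028 -0.1554  0.009 ] head 87.5 F [-0.5 -0.   0.4] w 1.001 g 0.0
 to (0.602, -0.154, 0.005, 87.5) d [0.0011 0.0016 0.005 ] r [-0.001  0.002 -0.   ] mm 4 deg 0
time: 23.5
tool_pos: [0.6025, -0.1553, 0.0085]
tool_rot: [0.001, 0.022, 1.0, -0.0]
contact_force: [-0.6, -0.0, 5.3]
gripper_width: 0.524
grasp_force: 61.5
time: 23.8
tool_pos: [0.6025, -0.1553, 0.0086]
tool_rot: [0.001, 0.022, 1.0, -0.0]
contact_force: [-0.3, -0.8, 5.6]
gripper_width: 0.529
grasp_force: 61.5
t23.8 pos [ 0.6025 -0.1553  0.0086] head 87.5 F [-0.3 -0.8  5.6] w 0.529 g 61.5
 to (0.527, 0.304, 0.02, 87.5) d [ 0.1195  0.5695 -0.0147] r [-0.     0.001 -0.   ] mm 466 deg 0
```

```bash
python3 -m inch '[{"dx":0,"dy":0,"dz":0,"rx":0,"ry":0,"rz":0},{"dx":0,"dy":0,"dz":0,"rx":0,"ry":0,"rz":0},{"dx":0,"dy":0,"dz":0,"rx":0,"ry":0,"rz":0},{"dx":0,"dy":0,"dz":0.002,"rx":0,"ry":0,"rz":0},{"dx":0,"dy":0,"dz":0.006,"rx":0,"ry":0,"rz":0}]' 0.6; python3 -m inch '[{"dx":0,"dy":0,"dz":0,"rx":0,"ry":0,"rz":0},{"dx":0,"dy":0,"dz":0,"rx":0,"ry":0,"rz":0}]' 0.6; python3 -m inch '[{"dx":0,"dy":0,"dz":0,"rx":0,"ry":0,"rz":0},{"dx":0,"dy":0,"dz":0,"rx":0,"ry":0,"rz":0},{"dx":0,"dy":0,"dz":0,"rx":0,"ry":0,"rz":0},{"dx":0,"dy":0,"dz":0,"rx":0,"ry":0,"rz":0},{"dx":0,"dy":0,"dz":0,"rx":0,"ry":0,"rz":0}]' -1;  python3 -m inch '[{"dx":0,"dy":0,"dz":-0.04,"rx":0,"ry":0,"rz":0},{"dx":0,"dy":0,"dz":-0.09,"rx":0,"ry":0,"rz":0},{"dx":0,"dy":0,"dz":-0.15,"rx":0,"ry":0,"rz":0},{"dx":0,"dy":0,"dz":-0.15,"rx":0,"ry":0,"rz":0}]' -1; python3 go.py .527,.304,.13,87.5; python3 - <<'E'
from h import *
b=optics.grab_frame('scene');cv2.imwrite('pics/p6.png',cv2.resize(b[170:290,250:390],None,fx=3.5,fy=3.5)[:,:,::-1])
E
```

```text
time: 24.3
tool_pos: [0.6017, -0.155, 0.0025]
tool_rot: [0.0, 0.022, 1.0, -0.0]
contact_force: [-0.5, -0.6, -1.1]
gripper_width: 0.796
grasp_force: 0.0
time: 24.5
tool_pos: [0.6014, -0.1549, 0.0023]
tool_rot: [-0.0, 0.022, 1.0, 0.0]
contact_force: [0.0, -0.4, 0.2]
gripper_width: 0.8
grasp_force: 0.0
time: 25.0
tool_pos: [0.6023, -0.1552, 0.0033]
tool_rot: [0.001, 0.022, 1.0, -0.0]
contact_force: [-0.1, -0.9, 4.3]
gripper_width: 0.534
grasp_force: 61.8
time: 25.4
tool_pos: [0.6061, -0.1566, 0.1308]
tool_rot: [0.006, 0.022, 1.0, -0.002]
contact_force: [1.0, -0.3, -0.3]
gripper_width: 0.535
grasp_force: 61.9
t25.4 pos [ 0.6061 -0.1566  0.1308] head 87.5 F [ 1.  -0.3 -0.3] w 0.535 g 61.9
 to (0.527, 0.304, 0.13, 87.5) d [ 0.1239  0.5709 -0.003 ] r [-0.003  0.009 -0.   ] mm 467 deg 1
```

View pics/p6.png

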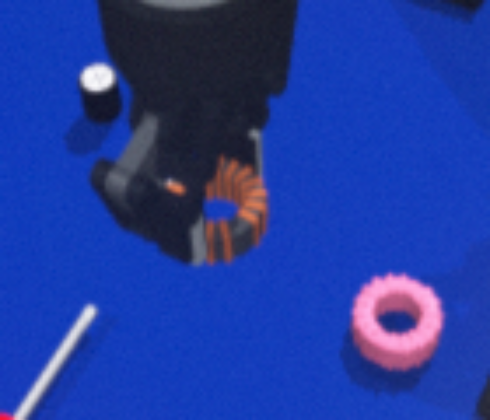

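The ring is held flat (crop (225,210)). Carrying it to the post.

```bash
python3 -m inch '[{"dx":0.124,"dy":0.571,"dz":0,"rx":0,"ry":0,"rz":0},{"dx":0.124,"dy":0.571,"dz":0,"rx":0,"ry":0,"rz":0},{"dx":0.124,"dy":0.571,"dz":0,"rx":0,"ry":0,"rz":0},{"dx":0.124,"dy":0.571,"dz":0,"rx":0,"ry":0,"rz":0},{"dx":0.124,"dy":0.571,"dz":0,"rx":0,"ry":0,"rz":0}]' -1; python3 go.py .527,.304,.12,87.5
```

```text
time: 25.95
tool_pos: [0.557, 0.0931, 0.1199]
tool_rot: [-0.002, 0.022, 1.0, -0.0]
contact_force: [0.8, 0.1, -0.3]
gripper_width: 0.539
grasp_force: 62.0
t25.9 pos [0.557  0.0931 0.1199] head 87.5 F [ 0.8  0.1 -0.3] w 0.539 g 62.0
 to (0.527, 0.304, 0.12, 87.5) d [ 0.0491  0.2617 -0.    ] r [-0.    -0.003 -0.   ] mm 213 deg 0
```

```bash
python3 -m inch '[{"dx":0.049,"dy":0.262,"dz":0,"rx":0,"ry":0,"rz":0},{"dx":0.049,"dy":0.262,"dz":0,"rx":0,"ry":0,"rz":0},{"dx":0.049,"dy":0.262,"dz":0,"rx":0,"ry":0,"rz":0},{"dx":0.049,"dy":0.262,"dz":0,"rx":0,"ry":0,"rz":0},{"dx":0.049,"dy":0.262,"dz":0,"rx":0,"ry":0,"rz":0}]' -1; python3 -m inch '[{"dx":0,"dy":0,"dz":0.02,"rx":0,"ry":0,"rz":0},{"dx":0,"dy":0,"dz":0.05,"rx":0,"ry":0,"rz":0},{"dx":0,"dy":0,"dz":0.075,"rx":0,"ry":0,"rz":0},{"dx":0,"dy":0,"dz":0.075,"rx":0,"ry":0,"rz":0},{"dx":0,"dy":0,"dz":0.075,"rx":0,"ry":0,"rz":0}]' -1; python3 go.py .527,.304,.0185,87.5;python3 - <<'E'
from h import *
b=optics.grab_frame('scene');cv2.imwrite('pics/p7.png',cv2.resize(b[70:190,310:430],None,fx=4,fy=4)[:,:,::-1])
E
```

```text
time: 26.45
tool_pos: [0.5266, 0.3061, 0.1199]
tool_rot: [-0.002, 0.02, 1.0, -0.0]
contact_force: [0.4, -0.4, -1.0]
gripper_width: 0.535
grasp_force: 62.1
time: 26.95
tool_pos: [0.5287, 0.3006, 0.0607]
tool_rot: [-0.002, 0.023, 1.0, -0.001]
contact_force: [0.1, -0.9, -1.2]
gripper_width: 0.535
grasp_force: 62.1
t26.9 pos [0.5287 0.3006 0.0607] head 87.4 F [ 0.1 -0.9 -1.2] w 0.535 g 62.1
 to (0.527, 0.304, 0.0185, 87.5) d [0.0021 0.0043 0.0528] r [-0.001 -0.002 -0.001] mm 42 deg 0
```

View pics/p7.png

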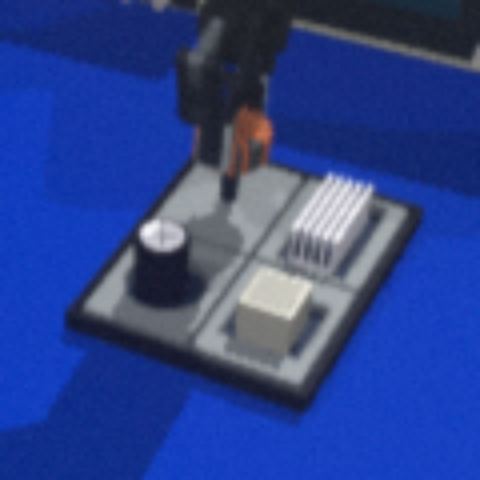

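The post foot is at crop (229,198), with the ring above it and the other three parts seated. I'll correct xy, then lower in steps.

```bash
python3 -m inch '[{"dx":0.002,"dy":0.004,"dz":0.0,"rx":0,"ry":0,"rz":0},{"dx":0.002,"dy":0.004,"dz":0.01,"rx":0,"ry":0,"rz":0},{"dx":0.002,"dy":0.004,"dz":0.018,"rx":0,"ry":0,"rz":0},{"dx":0.002,"dy":0.004,"dz":0.018,"rx":0,"ry":0,"rz":0},{"dx":0.002,"dy":0.004,"dz":0.018,"rx":0,"ry":0,"rz":0}]' -1; python3 go.py .527,.304,.0185,87.5
```

```text
time: 27.5
tool_pos: [0.5276, 0.3057, 0.0478]
tool_rot: [-0.0, 0.022, 1.0, -0.0]
contact_force: [-1.5, -0.2, -0.4]
gripper_width: 0.532
grasp_force: 62.1
t27.5 pos [0.5276 0.3057 0.0478] head 87.5 F [-1.5 -0.2 -0.4] w 0.532 g 62.1
 to (0.527, 0.304, 0.0185, 87.5) d [ 0.0006 -0.0022  0.0366] r [-0. -0.  0.] mm 29 deg 0
```

```bash
python3 -m inch '[{"dx":0.0006,"dy":-0.002,"dz":0.0,"rx":0,"ry":0,"rz":0},{"dx":0.0006,"dy":-0.002,"dz":0.008,"rx":0,"ry":0,"rz":0},{"dx":0.0006,"dy":-0.002,"dz":0.016,"rx":0,"ry":0,"rz":0},{"dx":0.0006,"dy":-0.002,"dz":0.022,"rx":0,"ry":0,"rz":0},{"dx":0.0006,"dy":-0.002,"dz":0.026,"rx":0,"ry":0,"rz":0}]' -1; python3 go.py .527,.304,.0185,87.5
```

```text
time: 28.0
tool_pos: [0.5269, 0.304, 0.0264]
tool_rot: [-0.001, 0.022, 1.0, -0.0]
contact_force: [0.5, 0.9, -0.3]
gripper_width: 0.535
grasp_force: 62.1
t28.0 pos [0.5269 0.304  0.0264] head 87.5 F [ 0.5  0.9 -0.3] w 0.535 g 62.1
 to (0.527, 0.304, 0.0185, 87.5) d [-0.0001  0.      0.0099] r [-0.    -0.001 -0.   ] mm 8 deg 0
```

```bash
python3 -m inch '[{"dx":0,"dy":0,"dz":0.004,"rx":0,"ry":0,"rz":0},{"dx":0,"dy":0,"dz":0.008,"rx":0,"ry":0,"rz":0},{"dx":0,"dy":0,"dz":0.01,"rx":0,"ry":0,"rz":0},{"dx":0,"dy":0,"dz":0.01,"rx":0,"ry":0,"rz":0},{"dx":0,"dy":0,"dz":0.01,"rx":0,"ry":0,"rz":0}]' -1; python3 -m inch '[{"dx":0,"dy":0,"dz":0,"rx":0,"ry":0,"rz":0},{"dx":0,"dy":0,"dz":0,"rx":0,"ry":0,"rz":0},{"dx":0,"dy":0,"dz":0,"rx":0,"ry":0,"rz":0},{"dx":0,"dy":0,"dz":0,"rx":0,"ry":0,"rz":0}]' 0.6;  python3 -m inch '[{"dx":0,"dy":0,"dz":-0.03,"rx":0,"ry":0,"rz":0},{"dx":0,"dy":0,"dz":-0.08,"rx":0,"ry":0,"rz":0},{"dx":0,"dy":0,"dz":-0.14,"rx":0,"ry":0,"rz":0},{"dx":0,"dy":0,"dz":-0.16,"rx":0,"ry":0,"rz":0}]' 0.6; python3 -m inch '[{"dx":0.06,"dy":-0.3,"dz":-0.05,"rx":0,"ry":0,"rz":0},{"dx":0.06,"dy":-0.3,"dz":-0.05,"rx":0,"ry":0,"rz":0},{"dx":0.06,"dy":-0.3,"dz":-0.05,"rx":0,"ry":0,"rz":0},{"dx":0.06,"dy":-0.3,"dz":-0.05,"rx":0,"ry":0,"rz":0},{"dx":0.06,"dy":-0.3,"dz":-0.05,"rx":0,"ry":0,"rz":0}]' 0.6; python3 - <<'E'
from h import *
b=optics.grab_frame('scene');a=optics.grab_frame('top')
cv2.imwrite('pics/p8.png',np.hstack([cv2.resize(b[90:190,310:430],(480,400)),cv2.resize(a[150:250,160:240],(320,400))])[:,:,::-1])
E
```

```text
time: 28.5
tool_pos: [0.5275, 0.3043, 0.0196]
tool_rot: [0.0, 0.022, 1.0, 0.0]
contact_force: [0.6, 0.0, -1.1]
gripper_width: 0.533
grasp_force: 62.1
time: 28.9
tool_pos: [0.5276, 0.3043, 0.0197]
tool_rot: [0.0, 0.022, 1.0, 0.0]
contact_force: [-0.5, -0.7, -0.1]
gripper_width: 0.799
grasp_force: 0.0
time: 29.3
tool_pos: [0.5303, 0.3055, 0.154]
tool_rot: [0.004, 0.022, 1.0, 0.002]
contact_force: [0.6, 0.4, 1.0]
gripper_width: 0.8
grasp_force: 0.0
time: 29.8
tool_pos: [0.468, 0.0649, 0.1875]
tool_rot: [0.0, 0.022, 1.0, -0.0]
contact_force: [0.9, -0.9, -0.5]
gripper_width: 0.805
grasp_force: 0.0
```

View pics/p8.png

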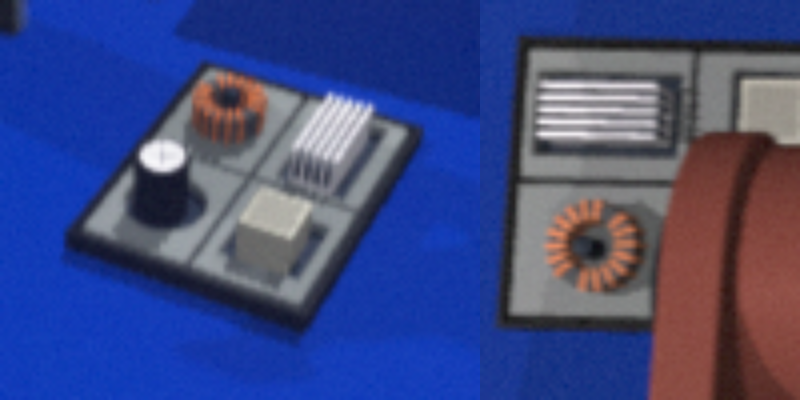

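All four parts are in place: ring over the post at (230,105), cap at (163,180), block at (275,230), sink at (330,140). The sink looks close to the pocket's left end in the top view, so I'll check numerically that it is fully down.

```bash
python3 - <<'E'
from h import *
ims={c:optics.grab_frame(c) for c in('top','scene')}
for c in ims:
  for n,z,g in(('sink',.007,(.603,.302)),('core',.015,(.527,.304))):
    for d in nets.outline_of(c,n+'_center'):
      if np.linalg.norm(d['bbox'][:2]-proj(c,[(*g,.02)])[0])>15: continue
      for zz in (z,z+.008):
        x,e=fit(c,d['pixels'],SH[n],[*g,-.04],zz);print(c,n,zz,np.round(d['bbox']),np.round(x,4),round(e,3))
a=ims['top'];im=cv2.resize(a[155:225,165:255],None,fx=7,fy=7,interpolation=cv2.INTER_CUBIC)[:,:,::-1].copy()
def poly(cx,cy,sx,sy,z,col):
    t=np.radians(-2.5);r=np.array([[np.cos(t),-np.sin(t)],[np.sin(t),np.cos(t)]])
    P=np.array([[1,1],[1,-1],[-1,-1],[-1,1]])*[sx/2,sy/2]@r.T+[cx,cy]
    p=(proj('top',np.c_[P,np.full(4,z)])-[165,155]+.5)*7;cv2.polylines(im,[p.astype(np.int32)],True,col,1)
poly(.603,.301,.047,.081,.015,(0,0,255));poly(.6025,.3013,.03,.064,.037,(0,255,0));poly(.6025,.3013,.03,.064,.007,(0,255,255))
cv2.imwrite('pics/p9.png',im)
E
```

```text
top sink 0.007 [193. 178.  30.  16.] [ 0.6014  0.2997 -0.0845] 0.157
top sink 0.015 [193. 178.  30.  16.] [ 0.5998  0.2966 -0.0846] 0.175
top core 0.015 [190. 211.  21.  24.] [0.5263 0.3004 0.2639] 0.994
top core 0.023 [190. 211.  21.  24.] [0.5257 0.2988 0.0007] 1.031
scene sink 0.007 [393. 126.  21.  26.] [ 0.6018  0.3028 -0.0143] 0.127
scene sink 0.015 [393. 126.  21.  26.] [ 0.6041  0.2942 -0.0083] 0.146
scene core 0.015 [367. 119.  18.  18.] [0.528  0.3062 0.0599] 0.117
scene core 0.023 [367. 119.  18.  18.] [0.5315 0.2964 0.2125] 0.132
```

View pics/p9.png

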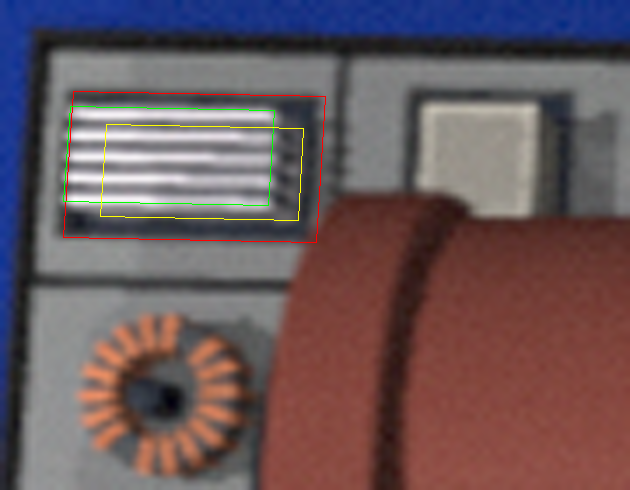

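The sink's top matches the green outline drawn for a part seated on the floor, so the shift to the left is just parallax. Every part is down and released, so I'm handing in.

```bash
python3 -c "
from plant import ticket;print(ticket.job_done())"
```

```text
the job is handed in; nothing more can be done
None
```

I packed all four parts in the tray in the order asked, upright, seated and released by the last pictures, left the look-alikes alone, and handed the job in at about 30 s; no verdict came back.

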